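Free the locked grinder wheel and jog it

TASK

The belt grinder's drive wheel is still locked: lift the yellow-knobbed handle of the sprung lock bolt out of its notch, draw the bolt all the way out of the wheel and drop the handle fully down into the far (parking) notch, so that it stays there when let go. Then hold the green jog button right down for at least two seconds without a break, and let it go. Never press the jog button while the wheel is locked, do not press the red stop button, and leave the wrench, the blue can and the tape roll where they are.

Things in the scene. Friction and masses are not known exactly. Their poses are not given: they have to be found in the camera images.
- grinder: Small green and grey belt grinder fixed on the bench, about 400 mm wide along its y. Origin on the bench, under the bolt's axis; z up, y along the bolt (the locked wheel is at +y), the handle sticks out to -x, the robot's side. The bolt's axis is at x = 0, 100 mm above the bench. The slotted steel guide below the handle has its outer face at x = -32 mm and its top 119 mm above the bench.
- hood_edge (a point): Middle of the lower front edge (yellow trim) of the green spark hood over the bolt: 250 mm above the bench, at x = -46, y = 0 in the grinder's frame. It reaches from there to x = +10 and 120 mm to both sides, on two arms from rear posts. A gripper pointing straight down hits it when lifting the knob: come from the -x side, tilted about 40 degrees, fingers pointing down and towards +x.
- knob (a point): Centre of the yellow ball knob, 20 mm in diameter, at the end of the handle: a 10 mm steel rod that sticks out square to the bolt; knob centre 65 mm from the bolt's axis. It moves with the bolt. Locked, it is at x = -61, y = +30, z = 122 mm in the grinder's frame.
- bolt (a joint): How far the bolt is drawn out (m): 0 = locked in the wheel, growing towards the grinder's -y up to a firm stop at 0.064. A spring pulls it back in (4 N at 0, 7 N at the stop, friction 1 N more): hold it out until the handle is down in the parking notch, where it then rests at about 0.058. Between 0.002 and 0.058 the guide blocks it unless the handle is lifted.
- handle (a joint): Angle of the handle about the bolt's axis (rad). 0 = fully down in a notch, the rod pointing to -x and up, 70 degrees from vertical. It grows as the knob is lifted up and towards +x, to 0.9 at most; it clears the notches at about 0.45 (slide at about 0.7). A light spring and its weight press it down with 1 to 3 N at the knob.
- jog_top (a point): Centre of the top face of the green jog button: 34 mm across, facing up, 77 mm above the bench, on a yellow box (80 x 80 x 55 mm) fixed to the bench.
- jog (a joint): Travel of the green jog button (m): 0 released, 0.006 fully down. Springs back; starts to move at 1.5 N, 5 N fully down. It counts as pressed beyond 0.004.
- stop_top (a point): Centre of the top face of the red stop button, the same size and height as the green one, on a grey box. Not to be pressed. The two boxes may stand either way round.
- stop (a joint): Travel of the red stop button (m): 0 released.
- wrench: Loose steel wrench 160 mm long lying on the bench in front of the grinder, a bystander; origin at its underside's middle, x along it.
- oil_can: Loose blue can, 60 mm across and 130 mm tall, a bystander standing on the bench; origin at the centre of its underside.
- tape_roll: Loose yellow roll of tape, 84 mm across and 24 mm high, a bystander lying flat; origin at the centre of its underside.

How it is judged:
On the way, in this order (a step that is already met when the one before it is completed fails the run):
1. the handle is lifted clear and the bolt drawn out of the wheel (value of joint bolt above 0.053 m and value of joint handle above 0.3 rad), for 0.05 s.
2. the handle is down in the parking notch and let go (value of joint bolt above 0.053 m and value of joint handle below 0.12 rad and contact force between the fingers and handle below 0.2 N), for 0.3 s.
3. the green jog button is held down for two seconds without a break (value of joint jog above 0.004 m), for 1.9 s.
At the end, for the whole second after the job is handed in: The bolt rests drawn out by more than 53 mm with its handle down in the parking notch (within 0.12 rad of fully down), both buttons are up (within 1 mm), and the wrench, the can and the tape roll are within 20 mm of where they were, the can upright (value of joint bolt above 0.053 m and value of joint handle below 0.12 rad and value of joint each of jog, stop below 0.001 m and velocity of joint bolt between -0.005 and 0.005 m/s and distance of each of wrench, oil_can, tape_roll from where it was at the start of the episode below 0.02 m and angle between oil_can's own z axis and vertical below 0.2 rad); the robot touches nothing.
It fails at once if the jog button is pressed while the wheel is locked (bolt drawn less than 45 mm) (value of joint jog above 0.002 m and value of joint bolt below 0.045 m).
It fails at once if the red stop button is pressed (value of joint stop above 0.002 m).
It fails at once if a bystander is shoved away or the can tipped (distance of any of wrench, oil_can, tape_roll from where it was at the start of the episode above 0.04 m or angle between oil_can's own z axis and vertical above 0.5 rad).
It also fails if it takes over 61 s, if anything falls off the work surface, if the arm or the gripper's body presses on something with over 40 N, if the wrist force passes 120 N, or if a joint passes its speed limit or range.

ROBOT

A 6-joint arm with a two-finger parallel gripper is mounted at the origin on the work surface. World frame = base frame: x ahead of the robot, y to its left, z up, the work surface at z = 0. Lengths are in m, angles in rad, forces in N, time in s.
With the tool pointing down it reaches from about 0.35 to 0.775 m from the base axis. Payload 5.5 kg.
Tool frame: the origin (TCP) lies on the centre line of the jaws, within the pads' length; the fingertips stand 17 mm ahead of it and the grasp point (between the pads) lies 2 mm behind it; z points along the fingers, y is the direction in which the jaws open and shut (so a half turn about z gives the same grasp; the last joint's range is limited). The gripper opens to 85 mm and grips with 20 to 120 N. Pads are 22 mm wide; open, the fingers measure 114 mm over their backs; the gripper's body (76 mm by 85 mm) begins 54 mm behind the grasp point. The pads swing forward as they close: fully open they stand 13 mm farther back than shut.
Start: joints at [-1.452, 0.313, 0.046, 1.304, 0, 1.431], TCP at [0.147, -0.556, 0.248] pointing down, gripper open.
Joint ranges: [-2.76, 2.76], [-0.86, 1.69], [-1.03, 1.26], [-2.2, 2.34], [-1.47, 1.5], [-3.14, 3.14]. Speed limits (rad/s): [2.57, 2.57, 3.14, 3.14, 3.14, 3.14].

INTERFACE

Orientations are given as a unit quaternion [w, x, y, z].
In Python, from workcell import env gives the robot as it stands.
- The arm moves only by the tool servo_tool, never from a script. Its argument "increments" is a list of rows, each an object of numbers: "claw": the closure, from 0 (fully open) to 1 (shut); "x", "y", "z": the shift along the world's x, y, z in units of 25 mm (1.0 is 25 mm); "ax", "ay", "az": the turn, a rotation vector about the world's x, y, z in units of 8 degrees (1.0 is 8 degrees). A call has 1 to 5 rows; each row shifts and turns the commanded pose from where the row before left it; what a row does not reach is not made up. A row lasts 1/10 s, in which the tool goes at most 50 mm and 8.59 degrees, less where a joint would pass 70% of its speed; a pose out of reach is approached as far as the arm can. A call is refused whole if a number of a shift passes 1 or a number of a turn 1, either way. A call with a gripper value outside its range is refused whole. The fingers move at their own pace and stop on an object; "newtons" is the grip in N (left out, the last holds). Time passes only in rows, so rows that do not move let the fingers close. It gives the time, the measured TCP pose, the force and the opening at its end, in the units of the state.
- env.get_state(): the state, without advancing time (a new reading comes with each control period).
- env.read_camera(name): name is "side" or "top"; returns the picture (400x640x3 uint8, red, green, blue); there is no depth.
- env.calibration(name): a dict with "K" (3x3 intrinsics, pixels), "distortion" ([k1, k2, p1, p2, k3] as OpenCV has them; the pictures are not rectified), "world_to_cam" (4x4, takes a point from world to camera coordinates). Camera axes: x right, y down, z forward; pixel columns grow to the right and rows downward; lengths in m; the calibration is good to about 2 mm. A picture is of the moment at which its call begins. calibration takes no time and is no camera call.
- env.hand_in(): hands the job in, once; it reports no verdict.
The state is a dict: "clock": time; "joint_pos": joint angles; "qvel": joint speeds; "tau": joint torques, N m; "tcp_pos": TCP position; "orientation": TCP orientation; "wrist_force": force on the tool from outside, world axes, zero at the start; "ft_torque": the same for the moment, N m; "finger_gap": finger opening in m.
Only numpy, scipy, OpenCV 4.12 (cv2) and the standard library are available. Lean on these libraries where they do the work, as an engineer would, in place of code of your own. Each camera call takes 0.05 s, during which the arm holds its last target.

## Working session

There is one attempt and no reset: what is moved stays moved. The work goes in short steps, Python scripts to look and compute and a tool call to move; the robot and the scene stay as the last step left them, time stands still between calls to the robot, and variables do not carry over. Pictures are saved under pics/ and viewed, and the job is handed in when it is done.

Besides the shell and the picture viewer there is one more tool, called after "Emit:" by a JSON object that holds its "method" and its "body", one argument or row to a line. servo_tool: Moves the arm, as the interface text tells. Its arguments: {"type":"object","properties":{"increments":{"type":"array"},"newtons":{"type":"number"}},"required":["increments"]}

```bash
mkdir -p pics; ls; python3 - <<'E'
from workcell import env
import cv2
s=env.get_state(); print(s)
for n in ("side","top"):
    im=env.read_camera(n); cv2.imwrite(f"pics/{n}0.png",im[:,:,::-1])
    c=env.calibration(n); print(n,c)
E
```

```text
pics
{'clock': 0.0, 'joint_pos': array([-1.45158849e+00,  3.13963607e-01,  4.49518181e-02,  1.30362156e+00,
       -8.03750934e-06,  1.43119971e+00]), 'qvel': array([-1.00983735e-03,  2.39636811e-03, -4.45215519e-04, -7.95735260e-04,
       -3.26318108e-05, -9.82624830e-04]), 'tau': array([-6.39149202e-04, -4.80628288e+01,  2.98532760e+01,  1.92880025e-02,
       -2.07450248e-04,  2.15816613e-05]), 'tcp_pos': array([ 0.14708682, -0.55534872,  0.24741869]), 'orientation': array([-9.18502088e-04,  9.91638789e-01,  1.29041342e-01,  5.34492970e-06]), 'wrist_force': array([-0.15287434, -1.21882129,  0.53529534]), 'ft_torque': array([-0.03564751, -0.06206155, -0.05559977]), 'finger_gap': 0.08556278010312884}
side {'K': array([[399.55234131,   0.        , 318.94720627],
       [  0.        , 399.55234131, 203.35913341],
       [  0.        ,   0.        ,   1.        ]]), 'distortion': array([-0.09386977,  0.        ,  0.        ,  0.        ,  0.        ]), 'world_to_cam': array([[-0.97654247, -0.21520416, -0.00720921,  0.52537441],
       [-0.15848166,  0.74100916, -0.65252509,  0.18638577],
       [ 0.1457682 , -0.63607593, -0.75773283,  1.37037846],
       [ 0.        ,  0.        ,  0.        ,  1.        ]])}
top {'K': array([[478.35342615,   0.        , 320.02710887],
       [  0.        , 478.35342615, 195.83019666],
       [  0.        ,   0.        ,   1.        ]]), 'distortion': array([-0.0415589,  0.       ,  0.       ,  0.       ,  0.       ]), 'world_to_cam': array([[ 0.0243384 , -0.99966816, -0.00843912,  0.02315494],
       [-0.99153152, -0.0230614 , -0.12780225,  0.57006947],
       [ 0.12756522,  0.01147816, -0.99176377,  1.34060036],
       [ 0.        ,  0.        ,  0.        ,  1.        ]])}
```

View pics/side0.png

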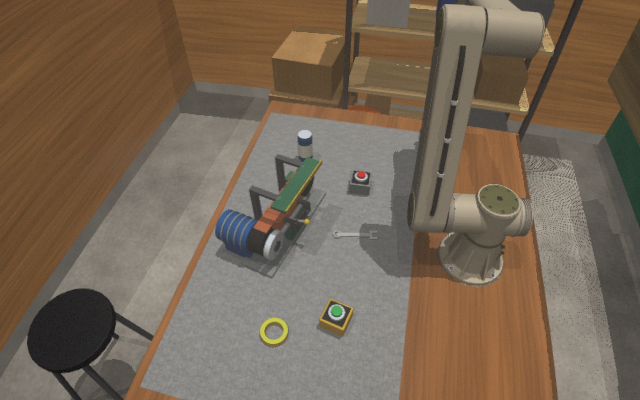

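View pics/top0.png

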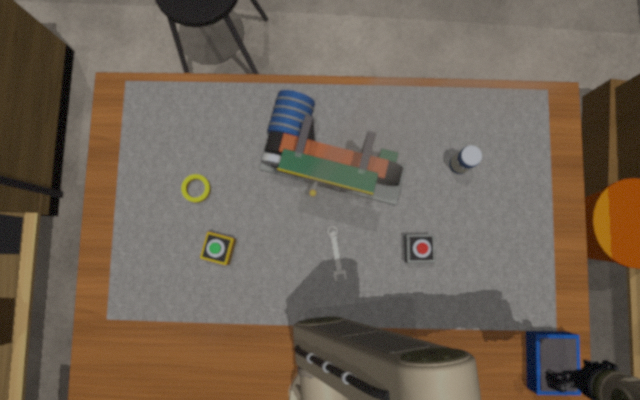

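Side view: knob at about (306,221), green button (337,312), red (361,176). Top view: knob (312,192), green (215,248), red (422,248), can (469,156). Next I zoom in and triangulate.

```bash
cat > h.py <<'E'
import numpy as np, cv2
from workcell import env
def ray(n,uv):
    c=env.calibration(n); p=cv2.undistortPoints(np.array([[uv]],float),c["K"],c["distortion"])[0,0]
    T=c["world_to_cam"];R=T[:3,:3]; return -R.T@T[:3,3], R.T@np.array([p[0],p[1],1.])
def onz(n,uv,z):
    o,d=ray(n,uv); return o+d*(z-o[2])/d[2]
def tri(a,b):
    o1,d1=ray("side",a);o2,d2=ray("top",b)
    A=np.c_[d1,-d2]; t=np.linalg.lstsq(A,o2-o1,rcond=None)[0]
    p,q=o1+d1*t[0],o2+d2*t[1]; return (p+q)/2,np.linalg.norm(p-q)
def proj(n,P):
    c=env.calibration(n);T=c["world_to_cam"]
    return cv2.projectPoints(np.array(P,float).reshape(-1,1,3),cv2.Rodrigues(T[:3,:3])[0],T[:3,3],c["K"],c["distortion"])[0][:,0]
def snap(n,name,box=None,s=1):
    im=env.read_camera(n)[:,:,::-1].copy()
    cv2.imwrite(f"pics/raw_{name}.png",im)
    if box: x0,y0,x1,y1=box; im=cv2.resize(im[y0:y1,x0:x1],None,fx=s,fy=s,interpolation=cv2.INTER_CUBIC)
    cv2.imwrite(f"pics/{name}.png",im)
E
python3 - <<'E'
from h import *
for n,b in (("side",(200,120,400,250)),("top",(240,80,420,210))):
    im=cv2.imread(f"pics/{n}0.png")
    x0,y0,x1,y1=b; cv2.imwrite(f"pics/z_{n}0.png",cv2.resize(im[y0:y1,x0:x1],None,fx=4,fy=4,interpolation=cv2.INTER_CUBIC))
    hsv=cv2.cvtColor(im,cv2.COLOR_BGR2HSV)
    for nm,lo,hi in (("yel",(18,120,90),(33,255,255)),("grn",(45,150,90),(80,255,255)),("red",(170,150,100),(180,255,255)),("red0",(0,200,120),(4,255,255))):
        m=cv2.inRange(hsv,lo,hi); k,l,st,ce=cv2.connectedComponentsWithStats(m)
        print(n,nm,[(ce[i].round(1).tolist(),st[i,:].tolist()) for i in range(1,k) if st[i,4]>5][:14])
E
```

```text
side yel [([302.3, 187.7], [286, 160, 36, 54, 153]), ([306.0, 221.3], [304, 219, 5, 6, 24]), ([335.1, 321.0], [320, 299, 33, 37, 341]), ([273.6, 331.4], [260, 318, 28, 28, 398])]
side grn []
side red []
side red0 []
top yel [([612.2, 165.2], [611, 164, 4, 3, 6]), ([292.7, 172.7], [277, 168, 34, 10, 92]), ([195.4, 187.8], [182, 174, 28, 28, 365]), ([346.8, 186.9], [325, 181, 47, 13, 66]), ([602.4, 221.9], [593, 189, 18, 67, 754]), ([312.2, 192.4], [310, 190, 5, 5, 19]), ([218.9, 248.2], [200, 232, 35, 33, 345]), ([14.4, 262.9], [7, 255, 14, 15, 57]), ([1.2, 264.9], [0, 261, 4, 8, 15]), ([3.4, 273.3], [1, 270, 6, 7, 19]), ([14.5, 273.6], [12, 270, 6, 9, 22]), ([636.4, 273.1], [633, 270, 7, 9, 19]), ([11.3, 284.1], [7, 276, 9, 18, 35]), ([4.7, 290.2], [0, 286, 11, 11, 26])]
top grn [([213.9, 247.9], [211, 245, 7, 7, 23])]
top red []
top red0 []
```

View pics/z_side0.png

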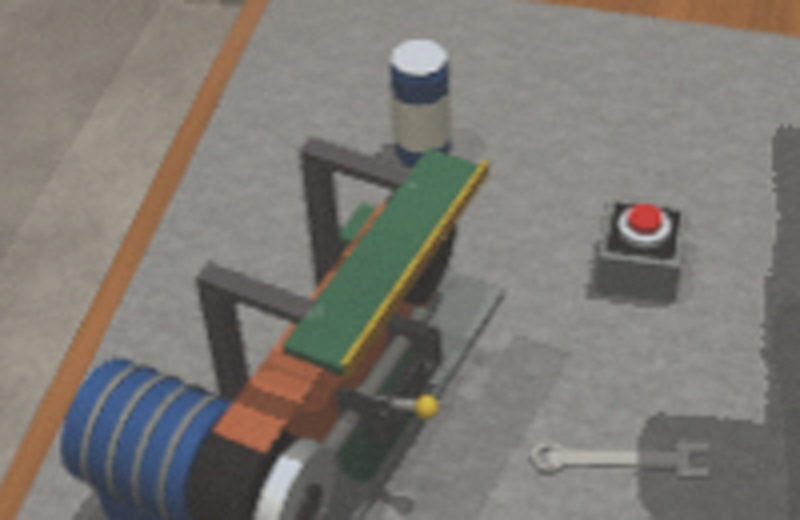

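View pics/z_top0.png

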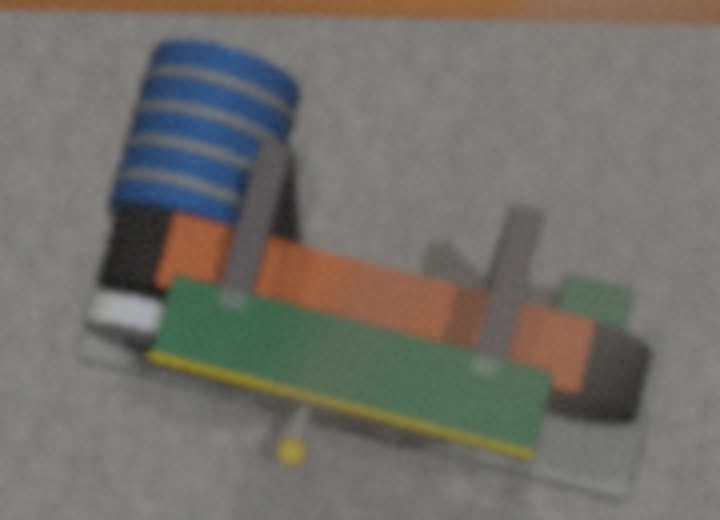

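```bash
python3 - <<'E'
from h import *
K,e=tri((306.0,221.3),(312.2,192.4)); print("knob",K,e)
# hood edge line: fit from both views
ys=[];
for n,b in (("side",(280,155,330,216)),("top",(270,165,378,196))):
    im=cv2.imread(f"pics/{n}0.png"); m=cv2.inRange(cv2.cvtColor(im,cv2.COLOR_BGR2HSV),(18,120,90),(33,255,255))
    mm=np.zeros_like(m);x0,y0,x1,y1=b; mm[y0:y1,x0:x1]=m[y0:y1,x0:x1]
    if n=="top": mm[188:196,308:317]=0
    v=np.argwhere(mm)[:,::-1].astype(np.float32)
    W=np.array([onz(n,p,.25) for p in v]); print(n, W[W[:,1].argmin()],W[W[:,1].argmax()])
    vx,vy,cx,cy=cv2.fitLine(W[:,:2].astype(np.float32),cv2.DIST_HUBER,0,.01,.01).ravel(); print(n,np.degrees(np.arctan2(vy,vx)),cx,cy)
for n,g in (("side",((337,312),(361,176))),("top",((215,248),(422,248)))):
    for p in g: print(n,onz(n,p,.077))
E
```

```text
knob [0.56789929 0.05718045 0.12130125] 0.0011373476043521288
side [ 0.55297727 -0.10815892  0.25      ] [0.60592023 0.13673298 0.25      ]
side 76.814705 0.5828564 0.025251368
top [ 0.55173217 -0.08943813  0.25      ] [0.60822076 0.14135329 0.25      ]
top 76.51058 0.5840704 0.046875335
side [0.41002374 0.33277174 0.077     ]
side [ 0.42460227 -0.23382689  0.077     ]
top [0.41188476 0.32329244 0.077     ]
top [ 0.42572619 -0.24836125  0.077     ]
```

```bash
cat >> h.py <<'E'
from scipy.spatial.transform import Rotation as Rn
yaw=np.radians(-13.3)
ex=np.array([np.cos(yaw),np.sin(yaw),0]); ey=np.array([-np.sin(yaw),np.cos(yaw),0]); ez=np.array([0,0,1.])
KNOB=np.array([.5679,.0572,.1213]); ORI=KNOB-(-.061*ex+.030*ey+.122*ez)
def G(x,y,z): return ORI+x*ex+y*ey+z*ez
def Rt(tdeg):
    t=np.radians(tdeg); z=ex*np.sin(t)-ez*np.cos(t); y=-ey; return np.c_[np.cross(y,z),y,z]
def togo(grasp,tdeg=50,R=None):
    R=Rt(tdeg) if R is None else R
    s=env.get_state(); q=s["orientation"]; R0=Rn.from_quat(q[[1,2,3,0]]).as_matrix()
    t=grasp+.002*R[:,2]
    print("t",round(s["clock"],2),"tcp",s["tcp_pos"].round(4),"F",s["wrist_force"].round(1),"gap",round(s["finger_gap"],4),"q",s["joint_pos"].round(2))
    print("shift units",((t-s["tcp_pos"])/.025).round(2),"turn units",(np.degrees(Rn.from_matrix(R@R0.T).as_rotvec())/8).round(2),"target",t.round(4))
E
python3 -c "
from h import *
print(ORI, G(-.046,0,.25)); z=Rt(50)[:,2]
togo(KNOB-.1*z)
"
```

```text
[ 0.62036242  0.0139716  -0.0007    ] [0.57559619 0.02455389 0.2493    ]
t 0.1 tcp [ 0.1471 -0.5554  0.2475] F [-0.3  0.   0.1] gap 0.085 q [-1.45  0.31  0.05  1.3   0.    1.43]
shift units [13.91 25.2  -2.53] turn units [ 0.07 -6.31 -3.29] target [0.4948 0.0745 0.1843]
```

Emit:
{"method": "servo_tool", "body": {
  "increments": [
    {"x": 0.5, "y": 0.95, "ay": -0.24, "az": -0.13, "claw": 0.3},
    {"x": 0.5, "y": 0.95, "ay": -0.24, "az": -0.13, "claw": 0.3},
    {"x": 0.5, "y": 0.95, "ay": -0.24, "az": -0.13, "claw": 0.3},
    {"x": 0.5, "y": 0.95, "ay": -0.24, "az": -0.13, "claw": 0.3},
    {"x": 0.5, "y": 0.95, "ay": -0.24, "az": -0.13, "claw": 0.3}
  ],
  "newtons": 40
}}

```text
schema error: expected keys claw, x, y, z, ax, ay, az
```

Emit:
{"method": "servo_tool", "body": {
  "increments": [
    {"x": 0.5, "y": 0.95, "ay": -0.24, "az": -0.13, "claw": 0.3},
    {"x": 0.5, "y": 0.95, "ay": -0.24, "az": -0.13, "claw": 0.3},
    {"x": 0.5, "y": 0.95, "ay": -0.24, "az": -0.13, "claw": 0.3},
    {"x": 0.5, "y": 0.95, "ay": -0.24, "az": -0.13, "claw": 0.3},
    {"x": 0.5, "y": 0.95, "ay": -0.24, "az": -0.13, "claw": 0.3}
  ]
}}

```text
schema error: expected keys claw, x, y, z, ax, ay, az
```

```bash
python3 -c "
from h import *
togo(KNOB-.1*Rt(50)[:,2])
"
```

```text
t 0.1 tcp [ 0.1471 -0.5554  0.2475] F [-0.3  0.   0.1] gap 0.085 q [-1.45  0.31  0.05  1.3   0.    1.43]
shift units [13.91 25.2  -2.53] turn units [ 0.07 -6.31 -3.29] target [0.4948 0.0745 0.1843]
```

All keys are needed in every row.

Emit:
{"method": "servo_tool", "body": {
  "increments": [
    {"x": 0.5, "y": 0.95, "z": 0, "ax": 0, "ay": -0.24, "az": -0.13, "claw": 0.3},
    {"x": 0.5, "y": 0.95, "z": 0, "ax": 0, "ay": -0.24, "az": -0.13, "claw": 0.3},
    {"x": 0.5, "y": 0.95, "z": 0, "ax": 0, "ay": -0.24, "az": -0.13, "claw": 0.3},
    {"x": 0.5, "y": 0.95, "z": 0, "ax": 0, "ay": -0.24, "az": -0.13, "claw": 0.3},
    {"x": 0.5, "y": 0.95, "z": 0, "ax": 0, "ay": -0.24, "az": -0.13, "claw": 0.3}
  ],
  "newtons": 40
}}

```text
clock: 0.6
tcp_pos: [0.21, -0.4359, 0.2479]
orientation: [0.01, 0.993, 0.083, 0.084]
wrist_force: [-0.5, -0.2, 0.1]
finger_gap: 0.0599
```

```bash
python3 -c "
from h import *
togo(KNOB-.1*Rt(50)[:,2])
"
```

```text
t 0.6 tcp [ 0.21   -0.4359  0.2479] F [-0.5 -0.2  0.1] gap 0.0599 q [-1.39  0.09 -0.25  1.2   0.16  1.59]
shift units [11.39 20.41 -2.54] turn units [ 0.06 -5.1  -2.63] target [0.4948 0.0745 0.1843]
```

Emit:
{"method": "servo_tool", "body": {
  "increments": [
    {"x": 0.9, "y": 0.95, "z": 0, "ax": 0, "ay": -0.24, "az": -0.13, "claw": 0.3},
    {"x": 0.9, "y": 0.95, "z": 0, "ax": 0, "ay": -0.24, "az": -0.13, "claw": 0.3},
    {"x": 0.9, "y": 0.95, "z": 0, "ax": 0, "ay": -0.24, "az": -0.13, "claw": 0.3},
    {"x": 0.8, "y": 0.95, "z": 0, "ax": 0, "ay": -0.24, "az": -0.13, "claw": 0.3},
    {"x": 0.8, "y": 0.95, "z": 0, "ax": 0, "ay": -0.24, "az": -0.13, "claw": 0.3}
  ]
}}

```text
clock: 1.1
tcp_pos: [0.3177, -0.3171, 0.248]
orientation: [0.021, 0.985, 0.037, 0.166]
wrist_force: [0.4, 0.6, 0.2]
finger_gap: 0.0596
```

Emit:
{"method": "servo_tool", "body": {
  "increments": [
    {"x": 0.6, "y": 0.95, "z": 0, "ax": 0, "ay": -0.24, "az": -0.13, "claw": 0.3},
    {"x": 0.6, "y": 0.95, "z": 0, "ax": 0, "ay": -0.24, "az": -0.13, "claw": 0.3},
    {"x": 0.6, "y": 0.95, "z": 0, "ax": 0, "ay": -0.24, "az": -0.13, "claw": 0.3},
    {"x": 0.5, "y": 0.95, "z": 0, "ax": 0, "ay": -0.24, "az": -0.13, "claw": 0.3},
    {"x": 0.5, "y": 0.95, "z": 0, "ax": 0, "ay": -0.24, "az": -0.13, "claw": 0.3}
  ]
}}

```text
clock: 1.6
tcp_pos: [0.3873, -0.1984, 0.248]
orientation: [0.032, 0.969, -0.01, 0.246]
wrist_force: [-0.2, 0.1, -0.5]
finger_gap: 0.0594
```

Emit:
{"method": "servo_tool", "body": {
  "increments": [
    {"x": 0.5, "y": 0.95, "z": 0, "ax": 0, "ay": -0.24, "az": -0.13, "claw": 0.3},
    {"x": 0.5, "y": 0.95, "z": -0.2, "ax": 0, "ay": -0.24, "az": -0.13, "claw": 0.3},
    {"x": 0.5, "y": 0.95, "z": -0.2, "ax": 0, "ay": -0.24, "az": -0.13, "claw": 0.3},
    {"x": 0.5, "y": 0.95, "z": -0.2, "ax": 0, "ay": -0.24, "az": -0.13, "claw": 0.3},
    {"x": 0.5, "y": 0.95, "z": -0.2, "ax": 0, "ay": -0.24, "az": -0.13, "claw": 0.3}
  ]
}}

```text
clock: 2.1
tcp_pos: [0.4495, -0.0798, 0.228]
orientation: [0.042, 0.943, -0.057, 0.325]
wrist_force: [1.0, 0.2, 0.7]
finger_gap: 0.0596
```

```bash
python3 -c "
from h import *
togo(KNOB-.1*Rt(50)[:,2])
snap('side','s1',(230,100,430,250),4); snap('top','t1',(200,90,400,240),4)
"
```

```text
t 2.1 tcp [ 0.4495 -0.0798  0.228 ] F [1.  0.2 0.7] gap 0.0596 q [-0.46 -0.4  -0.9   0.42  0.16  2.86]
shift units [ 1.81  6.17 -1.75] turn units [ 0.03 -1.51 -0.66] target [0.4948 0.0745 0.1843]
```

```bash
cat >> h.py <<'E'
def Rf(t): return Rt(t)@np.diag([-1,-1,1.])
E
python3 -c "
from h import *
togo(KNOB-.1*Rt(50)[:,2],R=Rf(50))
"
```

```text
t 2.2 tcp [ 0.4485 -0.0771  0.2261] F [-0.4 -0.5 -0.4] gap 0.0599 q [-0.45 -0.4  -0.9   0.42  0.17  2.86]
shift units [ 1.85  6.06 -1.67] turn units [-14.82   3.03  15.63] target [0.4948 0.0745 0.1843]
```

View pics/s1.png

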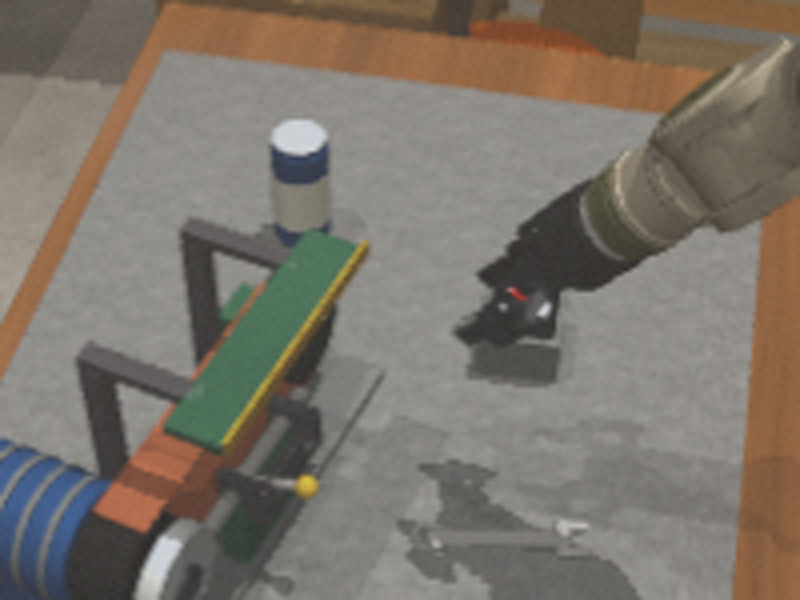

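The gripper is tilted and in the clear left of the wrench (around (510,300) in the zoom). Joint 6 is near its limit, so I use the half-turned grasp.

Emit:
{"method": "servo_tool", "body": {
  "increments": [
    {"x": 0, "y": 0.2, "z": 0, "ax": -0.67, "ay": 0.14, "az": 0.71, "claw": 0.3},
    {"x": 0, "y": 0.2, "z": 0, "ax": -0.67, "ay": 0.14, "az": 0.71, "claw": 0.3},
    {"x": 0, "y": 0.2, "z": 0, "ax": -0.67, "ay": 0.14, "az": 0.71, "claw": 0.3},
    {"x": 0, "y": 0.2, "z": 0, "ax": -0.67, "ay": 0.14, "az": 0.71, "claw": 0.3},
    {"x": 0, "y": 0.2, "z": 0, "ax": -0.67, "ay": 0.14, "az": 0.71, "claw": 0.3}
  ]
}}

```text
clock: 2.7
tcp_pos: [0.4494, -0.0565, 0.2283]
orientation: [0.181, 0.907, 0.255, 0.282]
wrist_force: [-0.5, 0.6, -0.2]
finger_gap: 0.0602
```

```bash
python3 -c "
from h import *
togo(KNOB-.1*Rt(50)[:,2],R=Rf(50))
"
```

```text
t 2.7 tcp [ 0.4494 -0.0565  0.2283] F [-0.5  0.6 -0.2] gap 0.0602 q [-0.31 -0.41 -0.92  0.38  0.01  2.29]
shift units [ 1.82  5.24 -1.76] turn units [-11.45   2.37  12.07] target [0.4948 0.0745 0.1843]
```

Joint 6 is falling as wanted. Continue.

Emit:
{"method": "servo_tool", "body": {
  "increments": [
    {"x": 0, "y": 0.3, "z": 0, "ax": -0.67, "ay": 0.14, "az": 0.71, "claw": 0.3},
    {"x": 0, "y": 0.3, "z": 0, "ax": -0.67, "ay": 0.14, "az": 0.71, "claw": 0.3},
    {"x": 0, "y": 0.3, "z": 0, "ax": -0.67, "ay": 0.14, "az": 0.71, "claw": 0.3},
    {"x": 0, "y": 0.3, "z": 0, "ax": -0.67, "ay": 0.14, "az": 0.71, "claw": 0.3},
    {"x": 0, "y": 0.3, "z": 0, "ax": -0.67, "ay": 0.14, "az": 0.71, "claw": 0.3}
  ]
}}

```text
clock: 3.2
tcp_pos: [0.4495, -0.0189, 0.2282]
orientation: [0.297, 0.764, 0.534, 0.207]
wrist_force: [-0.7, 0.5, 0.6]
finger_gap: 0.0597
```

Emit:
{"method": "servo_tool", "body": {
  "increments": [
    {"x": 0, "y": 0.3, "z": -0.1, "ax": -0.67, "ay": 0.14, "az": 0.71, "claw": 0.3},
    {"x": 0, "y": 0.3, "z": -0.1, "ax": -0.67, "ay": 0.14, "az": 0.71, "claw": 0.3},
    {"x": 0, "y": 0.3, "z": -0.1, "ax": -0.67, "ay": 0.14, "az": 0.71, "claw": 0.3},
    {"x": 0, "y": 0.3, "z": -0.1, "ax": -0.67, "ay": 0.14, "az": 0.71, "claw": 0.3},
    {"x": 0, "y": 0.3, "z": -0.1, "ax": -0.67, "ay": 0.14, "az": 0.71, "claw": 0.3}
  ]
}}

```text
clock: 3.7
tcp_pos: [0.4506, 0.0194, 0.2177]
orientation: [0.377, 0.532, 0.751, 0.107]
wrist_force: [0.0, -0.6, -0.0]
finger_gap: 0.0599
```

Emit:
{"method": "servo_tool", "body": {
  "increments": [
    {"x": 0.2, "y": 0.3, "z": -0.2, "ax": -0.67, "ay": 0.14, "az": 0.71, "claw": 0.3},
    {"x": 0.2, "y": 0.3, "z": -0.2, "ax": -0.67, "ay": 0.14, "az": 0.71, "claw": 0.3},
    {"x": 0.2, "y": 0.3, "z": -0.2, "ax": -0.67, "ay": 0.14, "az": 0.71, "claw": 0.3},
    {"x": 0.2, "y": 0.3, "z": -0.2, "ax": -0.67, "ay": 0.14, "az": 0.71, "claw": 0.3},
    {"x": 0.2, "y": 0.3, "z": -0.2, "ax": -0.67, "ay": 0.14, "az": 0.71, "claw": 0.3}
  ]
}}

```text
clock: 4.2
tcp_pos: [0.4845, 0.0618, 0.2058]
orientation: [0.408, 0.239, 0.881, -0.01]
wrist_force: [-0.2, -0.2, -0.2]
finger_gap: 0.0597
```

```bash
python3 -c "
from h import *
togo(KNOB-.1*Rt(50)[:,2],R=Rf(50))
"
```

```text
t 4.2 tcp [0.4845 0.0618 0.2058] F [-0.2 -0.2 -0.2] gap 0.0597 q [ 0.15 -0.27 -1.03  0.03 -0.32  0.54]
shift units [ 0.41  0.51 -0.86] turn units [-1.32  0.12  1.54] target [0.4948 0.0745 0.1843]
```

```bash
python3 -c "
from h import *
s=env.get_state(); q=s['orientation']; R0=Rn.from_quat(q[[1,2,3,0]]).as_matrix(); print(R0.round(3), np.degrees(np.arccos(-R0[2,2])))
togo(KNOB-.07*Rt(45)[:,2],R=Rf(45))
"
```

```text
[[-0.552  0.43   0.714]
 [ 0.414  0.885 -0.213]
 [-0.724  0.178 -0.667]] 48.1982598837983
t 4.2 tcp [0.4845 0.0618 0.2058] F [-0.2 -0.2 -0.2] gap 0.0597 q [ 0.15 -0.27 -1.03  0.03 -0.32  0.54]
shift units [ 1.47  0.26 -1.46] turn units [-1.11  0.71  1.6 ] target [0.5211 0.0683 0.1694]
```

Emit:
{"method": "servo_tool", "body": {
  "increments": [
    {"x": 0.5, "y": 0.1, "z": 0, "ax": -0.3, "ay": 0.2, "az": 0.4, "claw": 0.3},
    {"x": 0.5, "y": 0.1, "z": -0.4, "ax": -0.3, "ay": 0.2, "az": 0.4, "claw": 0.3},
    {"x": 0.3, "y": 0.06, "z": -0.5, "ax": -0.3, "ay": 0.2, "az": 0.4, "claw": 0.3},
    {"x": 0.2, "y": 0, "z": -0.5, "ax": -0.2, "ay": 0.1, "az": 0.4, "claw": 0.3}
  ]
}}

```text
clock: 4.6
tcp_pos: [0.5231, 0.0682, 0.1712]
orientation: [0.381, 0.108, 0.917, -0.043]
wrist_force: [0.8, 1.0, -0.1]
finger_gap: 0.0598
```

```bash
python3 -c "
from h import *
snap('side','s2',(230,150,380,260),5); snap('top','t2',(240,90,400,210),5)
togo(KNOB-.0*Rt(45)[:,2],R=Rf(45))
"
```

```text
t 4.7 tcp [0.5212 0.0674 0.169 ] F [-0.9 -0.6 -0.1] gap 0.06 q [ 0.1  -0.13 -1.   -0.05 -0.23  0.25]
shift units [ 1.92 -0.42 -1.96] turn units [-0.03 -0.    0.03] target [0.5693 0.0569 0.1199]
```

View pics/s2.png

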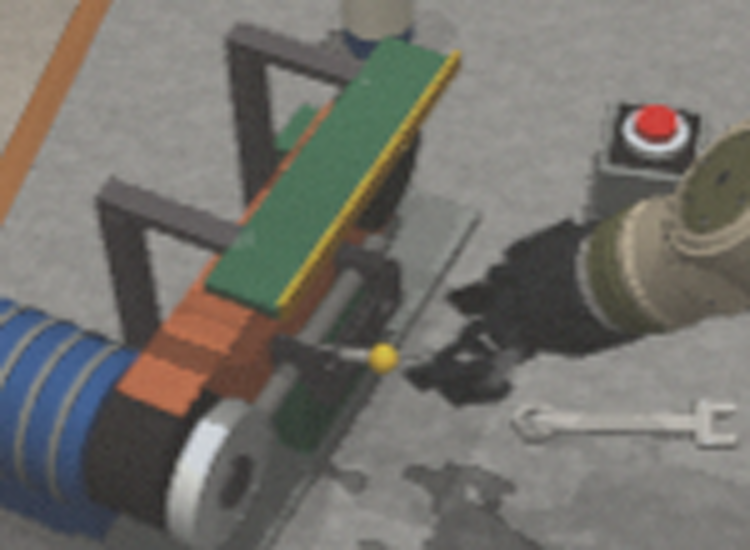

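View pics/t2.png

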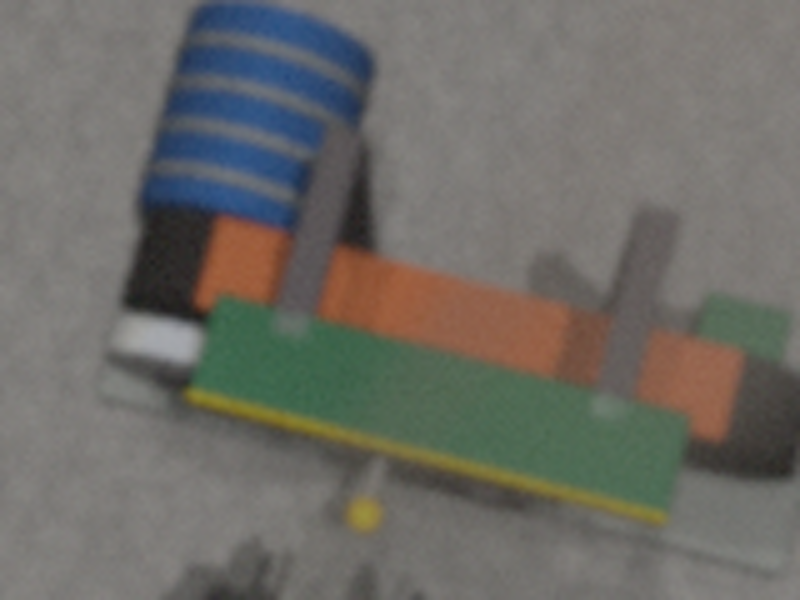

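```bash
python3 -c "
from h import *
s=env.get_state(); q=s['orientation']; R0=Rn.from_quat(q[[1,2,3,0]]).as_matrix(); t=s['tcp_pos']
P=[t+R0@[0,y,.012] for y in (-.03,0,.03)]+[KNOB]
print((proj('top',P)-[240,90])*5); print((proj('side',P)-[230,150])*5)
print('y offset of tcp from knob along ey',(t-KNOB)@ey)
"
```

```text
[[396.71457532 588.05981901]
 [341.25291224 573.32604716]
 [285.89659335 558.61740582]
 [360.88113732 510.94983084]]
[[454.33078608 306.45414319]
 [434.00324853 338.74138127]
 [413.11613592 371.91349963]
 [380.83715059 356.66860998]]
y offset of tcp from knob along ey -0.0007873715662370201
```

```bash
python3 -c "
from h import *
im=cv2.imread('pics/raw_t2.png')[170:240,270:350]
im=np.clip(im.astype(float)*2.2,0,255).astype(np.uint8)
cv2.imwrite('pics/t2e.png',cv2.resize(im,None,fx=8,fy=8,interpolation=cv2.INTER_CUBIC))
"
```

```text
(no output)
```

View pics/t2e.png

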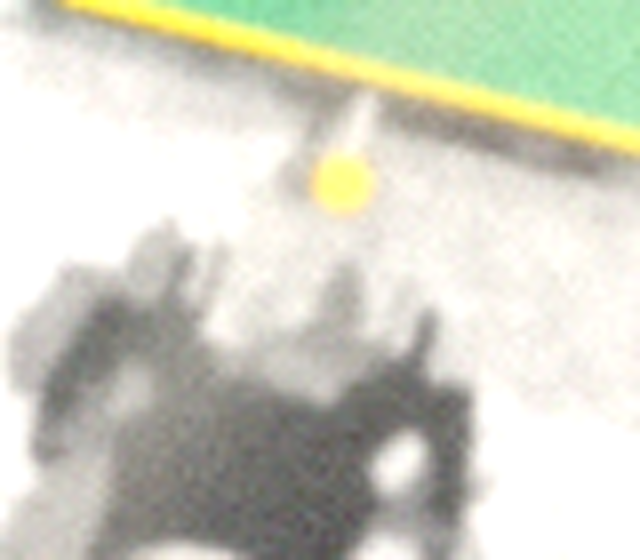

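The fingers (about (195,270) and (425,325) in the enhanced crop) straddle the knob line at (342,185) as predicted; the grey patch between them is a shadow. I advance.

Emit:
{"method": "servo_tool", "body": {
  "increments": [
    {"x": 0.4, "y": -0.09, "z": -0.4, "ax": 0, "ay": 0, "az": 0, "claw": 0.3},
    {"x": 0.4, "y": -0.09, "z": -0.4, "ax": 0, "ay": 0, "az": 0, "claw": 0.3},
    {"x": 0.4, "y": -0.09, "z": -0.4, "ax": 0, "ay": 0, "az": 0, "claw": 0.3},
    {"x": 0.4, "y": -0.09, "z": -0.4, "ax": 0, "ay": 0, "az": 0, "claw": 0.3},
    {"x": 0.3, "y": -0.07, "z": -0.3, "ax": 0, "ay": 0, "az": 0, "claw": 0.3}
  ]
}}

```text
clock: 5.2
tcp_pos: [0.5697, 0.0573, 0.1235]
orientation: [0.382, 0.111, 0.917, -0.043]
wrist_force: [-1.0, -0.1, 1.3]
finger_gap: 0.0596
```

```bash
python3 -c "
from h import *
snap('side','s3',(260,170,360,250),8); 
togo(KNOB-.0*Rt(45)[:,2],R=Rf(45))
"
```

```text
t 5.25 tcp [0.5701 0.0571 0.1227] F [ 0.7 -0.1 -0.6] gap 0.0594 q [ 0.06  0.06 -0.99 -0.24 -0.21  0.22]
shift units [-0.03 -0.01 -0.11] turn units [-0.04  0.02  0.04] target [0.5693 0.0569 0.1199]
```

View pics/s3.png

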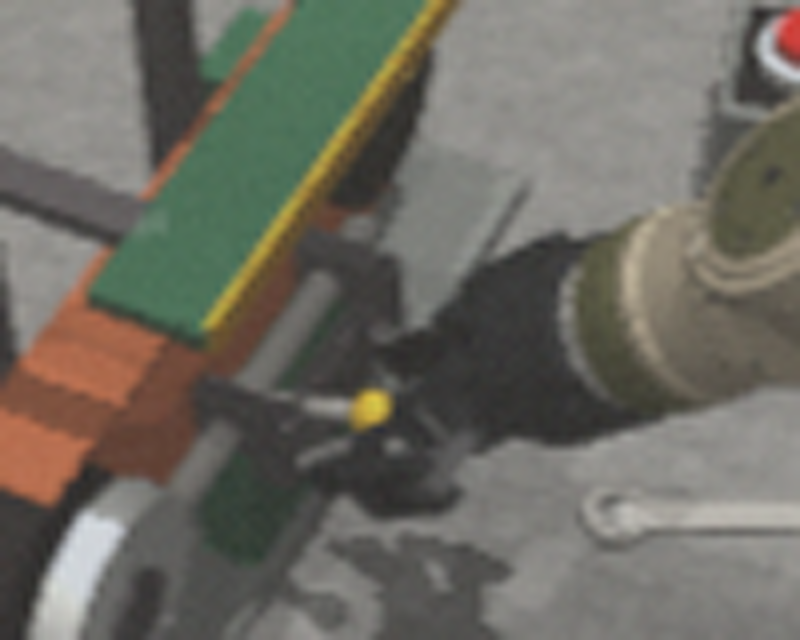

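The knob at (370,408) lies between the two fingers. I close.

Emit:
{"method": "servo_tool", "body": {
  "increments": [
    {"x": 0, "y": 0, "z": -0.08, "ax": 0, "ay": 0, "az": 0, "claw": 1},
    {"x": 0, "y": 0, "z": 0, "ax": 0, "ay": 0, "az": 0, "claw": 1},
    {"x": 0, "y": 0, "z": 0, "ax": 0, "ay": 0, "az": 0, "claw": 1},
    {"x": 0, "y": 0, "z": 0, "ax": 0, "ay": 0, "az": 0, "claw": 1},
    {"x": 0, "y": 0, "z": 0, "ax": 0, "ay": 0, "az": 0, "claw": 1}
  ],
  "newtons": 40
}}

```text
clock: 5.75
tcp_pos: [0.5687, 0.0579, 0.1217]
orientation: [0.382, 0.11, 0.917, -0.043]
wrist_force: [-2.8, -1.0, 3.4]
finger_gap: 0.0173
```

```bash
python3 -c "
from h import *
togo(KNOB,R=Rf(45))
"
```

```text
t 5.75 tcp [0.5687 0.0579 0.1217] F [-2.8 -1.   3.4] gap 0.0173 q [ 0.06  0.06 -0.99 -0.25 -0.21  0.22]
shift units [ 0.02 -0.04 -0.07] turn units [-0.04  0.03  0.03] target [0.5693 0.0569 0.1199]
```

```bash
python3 -c "
from h import *
snap('side','s4',(260,170,360,250),8); snap('top','t4',(270,160,350,230),8); 
im=cv2.imread('pics/t4.png'); cv2.imwrite('pics/t4.png',np.clip(im*2.0,0,255).astype(np.uint8))
im=cv2.imread('pics/s4.png'); cv2.imwrite('pics/s4.png',np.clip(im*1.7,0,255).astype(np.uint8))
"
```

```text
(no output)
```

View pics/s4.png

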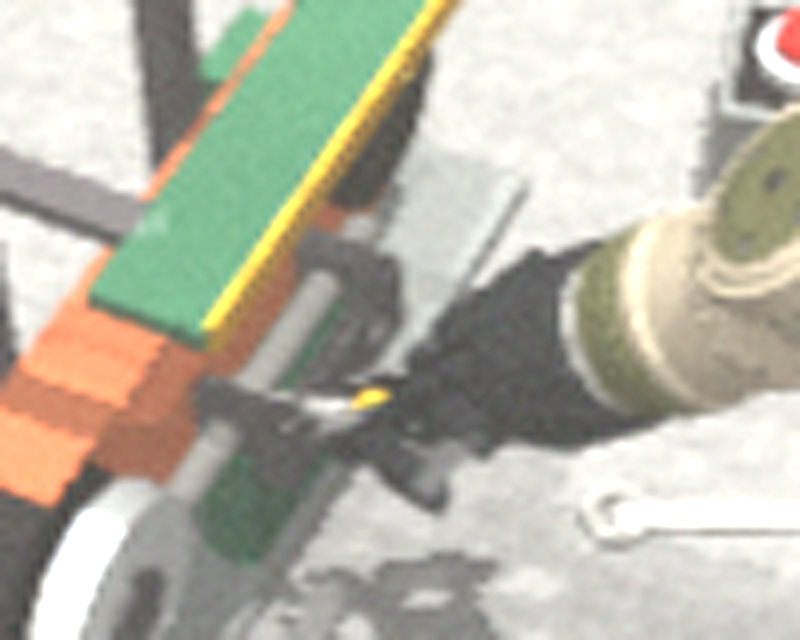

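View pics/t4.png

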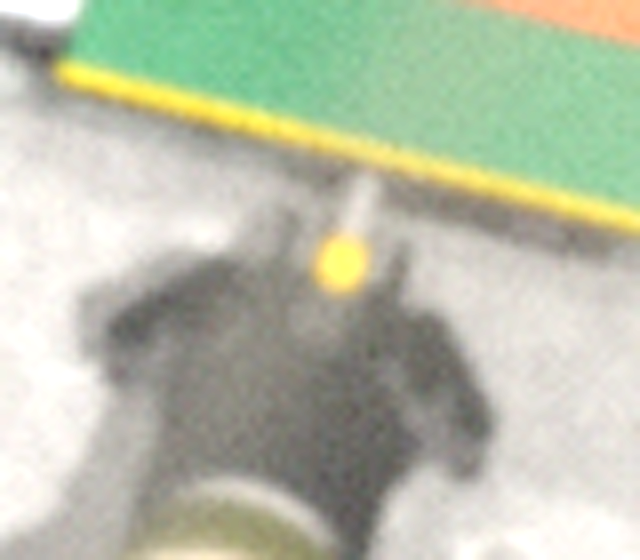

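```bash
python3 -c "
from h import *
th=np.array([0,.15,.3,.45,.6,.72]); a=np.radians(70)-th
P=np.outer(-.065*np.sin(a),ex)+np.outer(.065*np.cos(a),ez)
print((np.diff(P,axis=0)/.025).round(3)); print('draw -64mm ey',-.064*ey/.025)
"
```

```text
[[ 0.156 -0.037  0.355]
 [ 0.206 -0.049  0.327]
 [ 0.251 -0.059  0.292]
 [ 0.291 -0.069  0.25 ]
 [ 0.257 -0.061  0.166]]
draw -64mm ey [-0.58892733 -2.49133791 -0.        ]
```

Emit:
{"method": "servo_tool", "body": {
  "increments": [
    {"x": 0.16, "y": -0.04, "z": 0.36, "ax": 0, "ay": 0, "az": 0, "claw": 1},
    {"x": 0.21, "y": -0.05, "z": 0.33, "ax": 0, "ay": 0, "az": 0, "claw": 1},
    {"x": 0.25, "y": -0.06, "z": 0.29, "ax": 0, "ay": 0, "az": 0, "claw": 1},
    {"x": 0.29, "y": -0.07, "z": 0.25, "ax": 0, "ay": 0, "az": 0, "claw": 1},
    {"x": 0.26, "y": -0.06, "z": 0.17, "ax": 0, "ay": 0, "az": 0, "claw": 1}
  ]
}}

```text
clock: 6.35
tcp_pos: [0.5996, 0.051, 0.1579]
orientation: [0.383, 0.11, 0.916, -0.042]
wrist_force: [0.4, -0.2, -0.4]
finger_gap: 0.0052
```

```bash
python3 -c "
from h import *
togo(G(-.065*np.sin(np.radians(70)-.72),.030,.1+.065*np.cos(np.radians(70)-.72)),R=Rf(45))
snap('side','s5',(260,170,360,250),8); snap('top','t5',(270,160,350,230),8); 
"
```

```text
t 6.35 tcp [0.5996 0.051  0.1579] F [ 0.4 -0.2 -0.4] gap 0.0052 q [ 0.04  0.04 -0.89 -0.13 -0.19  0.2 ]
shift units [-0.06 -0.04 -0.12] turn units [-0.04  0.04  0.02] target [0.5982 0.05   0.1549]
```

View pics/s5.png

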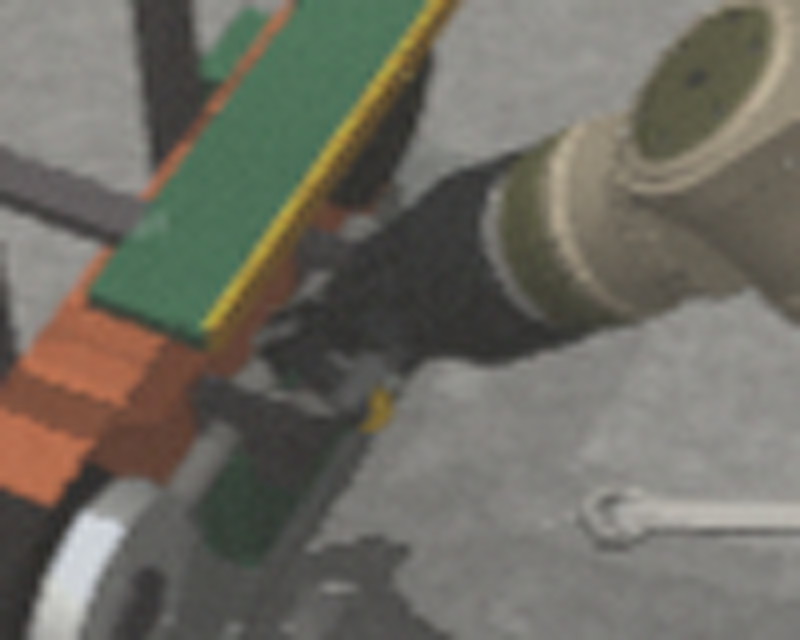

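View pics/t5.png

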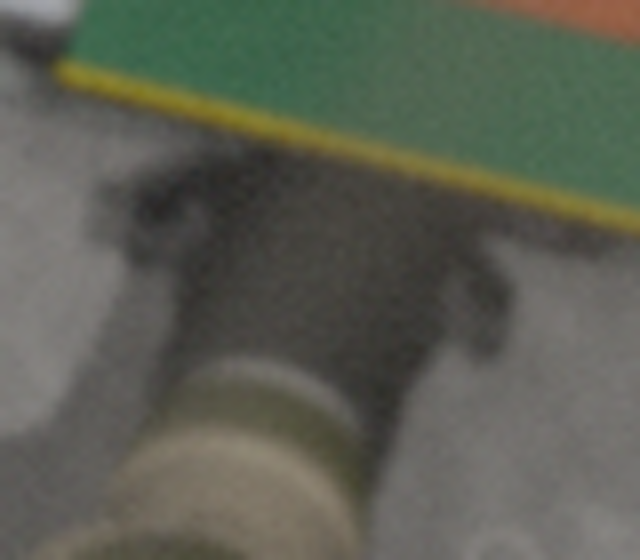

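The fingers slipped off: the knob is still locked at about (376,408), with the closed fingers above it. I back off along the tool, open and retry, more slowly and with more grip.

Emit:
{"method": "servo_tool", "body": {
  "increments": [
    {"x": -0.5, "y": 0.12, "z": 0.5, "ax": 0, "ay": 0, "az": 0, "claw": 1},
    {"x": -0.5, "y": 0.12, "z": 0.5, "ax": 0, "ay": 0, "az": 0, "claw": 0.4},
    {"x": -0.5, "y": 0.12, "z": 0.2, "ax": 0, "ay": 0, "az": 0, "claw": 0.4},
    {"x": -0.5, "y": 0.12, "z": 0, "ax": 0, "ay": 0, "az": 0, "claw": 0.4},
    {"x": -0.5, "y": 0.12, "z": 0, "ax": 0, "ay": 0, "az": 0, "claw": 0.4}
  ],
  "newtons": 100
}}

```text
clock: 6.95
tcp_pos: [0.5356, 0.0662, 0.187]
orientation: [0.382, 0.11, 0.917, -0.042]
wrist_force: [-0.9, 0.3, -0.0]
finger_gap: 0.0513
```

```bash
python3 -c "
from h import *
snap('side','s6',(260,170,360,250),8); snap('top','t6',(270,160,350,230),8); 
togo(KNOB,R=Rf(45))
for n,b in (('s6',(290,205,325,235)),('t6',(300,185,325,200))):
    im=cv2.imread(f'pics/raw_{n}.png'); m=cv2.inRange(cv2.cvtColor(im,cv2.COLOR_BGR2HSV),(18,120,90),(33,255,255))
    k,l,st,ce=cv2.connectedComponentsWithStats(m)
    print([(ce[i].round(1).tolist(),st[i,4]) for i in range(1,k) if b[0]<ce[i][0]<b[2] and b[1]<ce[i][1]<b[3]])
"
```

```text
t 7.05 tcp [0.5339 0.0665 0.1854] F [ 0.7 -0.  -0.6] gap 0.0507 q [ 0.09 -0.14 -0.95 -0.   -0.23  0.24]
shift units [ 1.41 -0.38 -2.62] turn units [-0.04  0.02  0.02] target [0.5693 0.0569 0.1199]
[([306.0, 221.4], np.int32(21))]
[([312.4, 192.4], np.int32(25))]
```

View pics/s6.png

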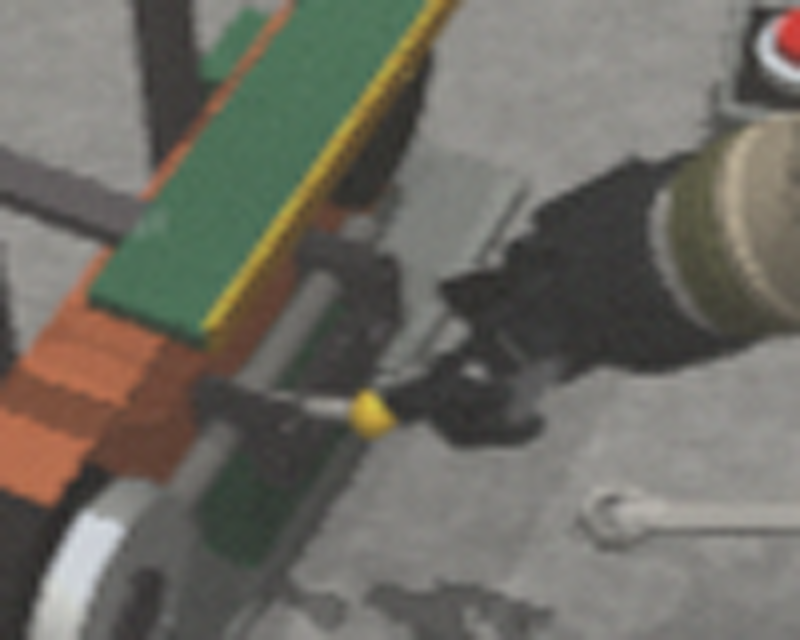

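Emit:
{"method": "servo_tool", "body": {
  "increments": [
    {"x": 0, "y": 0, "z": -0.6, "ax": 0, "ay": 0, "az": 0, "claw": 0.4},
    {"x": 0, "y": 0, "z": -0.6, "ax": 0, "ay": 0, "az": 0, "claw": 0.4},
    {"x": 0.5, "y": -0.13, "z": -0.5, "ax": 0, "ay": 0, "az": 0, "claw": 0.4},
    {"x": 0.5, "y": -0.13, "z": -0.5, "ax": 0, "ay": 0, "az": 0, "claw": 0.4},
    {"x": 0.4, "y": -0.11, "z": -0.45, "ax": 0, "ay": 0, "az": 0, "claw": 0.4}
  ]
}}

```text
clock: 7.55
tcp_pos: [0.5718, 0.0567, 0.1196]
orientation: [0.382, 0.11, 0.917, -0.042]
wrist_force: [-0.9, -0.3, -0.4]
finger_gap: 0.051
```

Emit:
{"method": "servo_tool", "body": {
  "increments": [
    {"x": 0, "y": 0, "z": 0, "ax": 0, "ay": 0, "az": 0, "claw": 0.4}
  ]
}}

```text
clock: 7.65
tcp_pos: [0.5712, 0.0563, 0.1185]
orientation: [0.381, 0.11, 0.917, -0.043]
wrist_force: [-0.3, -0.5, -0.2]
finger_gap: 0.0512
```

```bash
python3 -c "
from h import *
togo(KNOB,R=Rf(45))
"
```

```text
t 7.65 tcp [0.5712 0.0563 0.1185] F [-0.3 -0.5 -0.2] gap 0.0512 q [ 0.06  0.07 -0.99 -0.26 -0.2   0.22]
shift units [-0.08  0.02  0.06] turn units [-0.04  0.01  0.03] target [0.5693 0.0569 0.1199]
```

Now about 2 mm deeper. I close in single rows and watch the gap.

Emit:
{"method": "servo_tool", "body": {
  "increments": [
    {"x": 0, "y": 0, "z": 0, "ax": 0, "ay": 0, "az": 0, "claw": 1},
    {"x": 0, "y": 0, "z": 0, "ax": 0, "ay": 0, "az": 0, "claw": 1},
    {"x": 0, "y": 0, "z": 0, "ax": 0, "ay": 0, "az": 0, "claw": 1}
  ],
  "newtons": 100
}}

```text
clock: 7.95
tcp_pos: [0.5706, 0.0573, 0.1208]
orientation: [0.382, 0.109, 0.917, -0.042]
wrist_force: [-2.8, 1.7, 2.2]
finger_gap: 0.0157
```

Emit:
{"method": "servo_tool", "body": {
  "increments": [
    {"x": 0, "y": 0, "z": 0, "ax": 0, "ay": 0, "az": 0, "claw": 1}
  ]
}}

```text
clock: 8.05
tcp_pos: [0.5706, 0.0573, 0.1208]
orientation: [0.382, 0.109, 0.917, -0.042]
wrist_force: [-3.7, 2.1, 2.1]
finger_gap: 0.0155
```

Emit:
{"method": "servo_tool", "body": {
  "increments": [
    {"x": 0, "y": 0, "z": 0, "ax": 0, "ay": 0, "az": 0, "claw": 1}
  ]
}}

```text
clock: 8.15
tcp_pos: [0.5706, 0.0573, 0.1207]
orientation: [0.382, 0.109, 0.917, -0.042]
wrist_force: [-5.7, 2.9, 5.0]
finger_gap: 0.0156
```

Emit:
{"method": "servo_tool", "body": {
  "increments": [
    {"x": 0, "y": 0, "z": 0, "ax": 0, "ay": 0, "az": 0, "claw": 1}
  ]
}}

```text
clock: 8.25
tcp_pos: [0.5706, 0.0573, 0.1207]
orientation: [0.382, 0.109, 0.917, -0.042]
wrist_force: [-6.1, 3.0, 4.5]
finger_gap: 0.0151
```

```bash
python3 -c "
from h import *
togo(KNOB,R=Rf(45))
snap('side','s7',(285,200,335,240),16); snap('top','t7',(290,175,340,215),16); 
for n in ('s7','t7'):
    im=cv2.imread(f'pics/{n}.png'); im=(255*(im/255.)**.6).astype(np.uint8); cv2.imwrite(f'pics/{n}.png',im)
s=env.get_state(); q=s['orientation']; R0=Rn.from_quat(q[[1,2,3,0]]).as_matrix(); t=s['tcp_pos']
P=[t+R0@[0,y,.017] for y in (-.0077,0,.0077)]+[KNOB,t]
print((proj('top',P)-[290,175])*16); print((proj('side',P)-[285,200])*16)
"
```

```text
t 8.25 tcp [0.5706 0.0573 0.1207] F [-6.1  3.   4.5] gap 0.0151 q [ 0.06  0.06 -0.99 -0.25 -0.2   0.22]
shift units [-0.05 -0.02 -0.03] turn units [-0.04  0.03  0.02] target [0.5693 0.0569 0.1199]
[[417.64607155 212.88461449]
 [374.0933791  201.48084118]
 [330.55927571 190.08223404]
 [354.81963941 275.03945868]
 [354.60778881 259.57600192]]
[[293.24998614 331.5315462 ]
 [276.37558483 357.4478251 ]
 [259.38937365 383.5362978 ]
 [338.67888189 341.33955195]
 [325.90328123 341.35411744]]
```

View pics/s7.png

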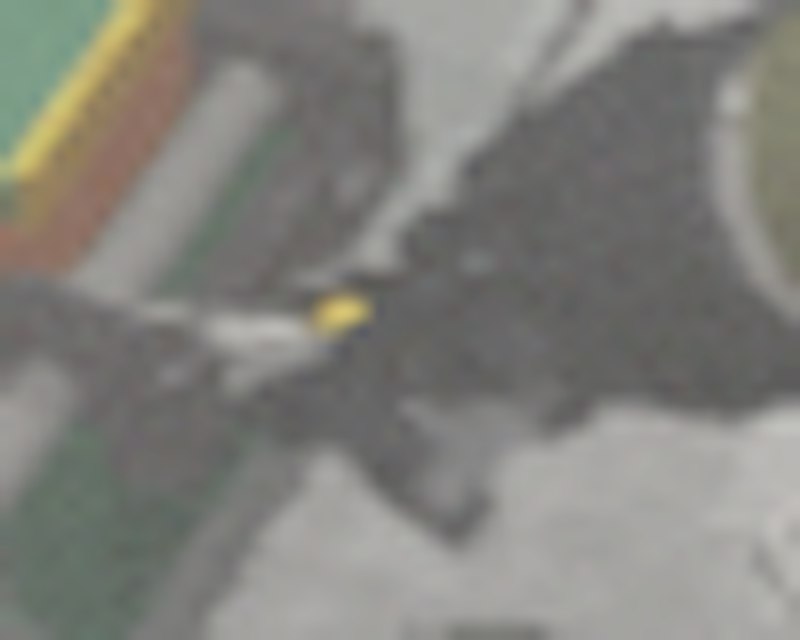

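View pics/t7.png

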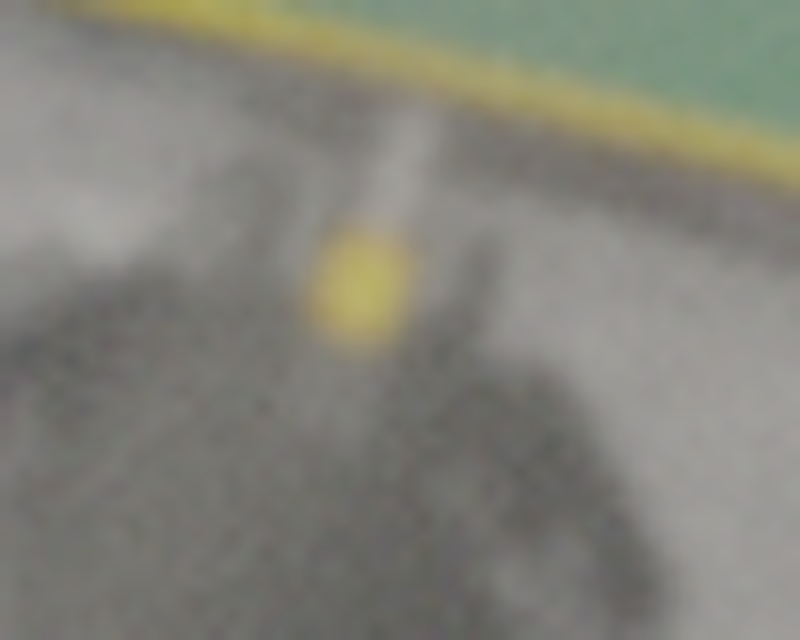

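Emit:
{"method": "servo_tool", "body": {
  "increments": [
    {"x": 0.08, "y": -0.02, "z": 0.18, "ax": 0, "ay": 0, "az": 0, "claw": 1}
  ]
}}

```text
clock: 8.45
tcp_pos: [0.5716, 0.057, 0.1237]
orientation: [0.38, 0.109, 0.917, -0.042]
wrist_force: [-1.2, 4.4, -3.5]
finger_gap: 0.0152
```

Emit:
{"method": "servo_tool", "body": {
  "increments": [
    {"x": 0.08, "y": -0.02, "z": 0.18, "ax": 0, "ay": 0, "az": 0, "claw": 1}
  ]
}}

```text
clock: 8.55
tcp_pos: [0.5732, 0.0565, 0.1276]
orientation: [0.38, 0.109, 0.918, -0.042]
wrist_force: [0.1, 4.6, -8.0]
finger_gap: 0.0156
```

Emit:
{"method": "servo_tool", "body": {
  "increments": [
    {"x": 0.1, "y": -0.02, "z": 0.17, "ax": 0, "ay": 0, "az": 0, "claw": 1}
  ]
}}

```text
clock: 8.65
tcp_pos: [0.575, 0.056, 0.131]
orientation: [0.379, 0.109, 0.918, -0.042]
wrist_force: [-1.8, 4.9, -9.6]
finger_gap: 0.0158
```

```bash
python3 -c "
from h import *
snap('side','s8',(270,190,350,250),10)"
```

```text
(no output)
```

View pics/s8.png

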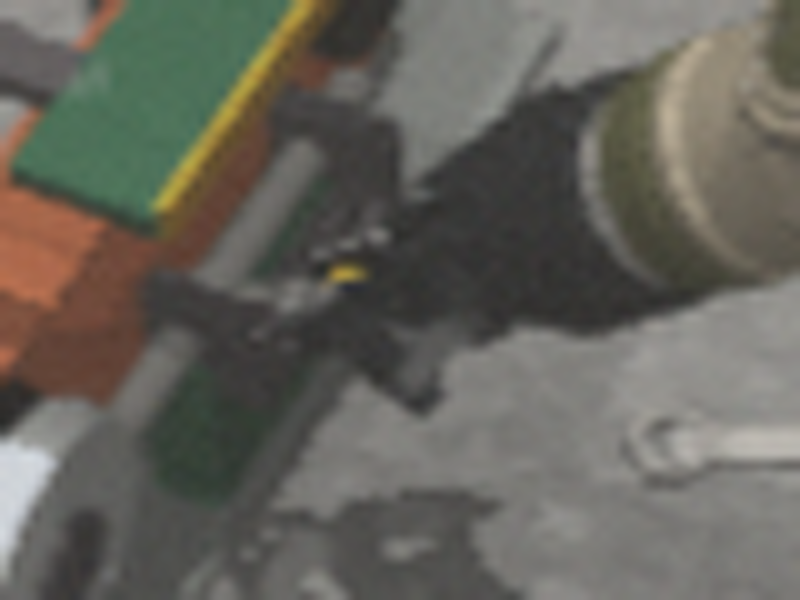

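Emit:
{"method": "servo_tool", "body": {
  "increments": [
    {"x": 0.02, "y": 0.06, "z": 0, "ax": 0, "ay": 0, "az": 0, "claw": 1}
  ]
}}

```text
clock: 8.8
tcp_pos: [0.5749, 0.0565, 0.1306]
orientation: [0.378, 0.11, 0.918, -0.043]
wrist_force: [-6.1, 0.1, -6.0]
finger_gap: 0.0157
```

Emit:
{"method": "servo_tool", "body": {
  "increments": [
    {"x": 0, "y": 0, "z": 0, "ax": 0, "ay": 0, "az": 0, "claw": 1}
  ]
}}

```text
clock: 8.9
tcp_pos: [0.5747, 0.0564, 0.1302]
orientation: [0.378, 0.11, 0.918, -0.043]
wrist_force: [-4.3, 1.2, -6.0]
finger_gap: 0.0157
```

```bash
python3 -c "
from h import *
snap('top','t8',(290,170,350,215),12)"
```

```text
(no output)
```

View pics/t8.png

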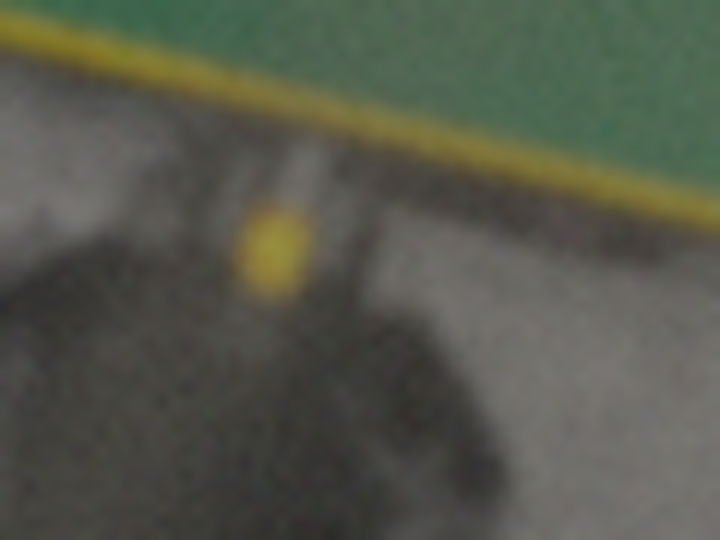

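The knob is rising with the fingers (top view (312.9,191), from (312.3,192.4)). Continue slowly.

Emit:
{"method": "servo_tool", "body": {
  "increments": [
    {"x": 0.08, "y": -0.02, "z": 0.17, "ax": 0, "ay": 0, "az": 0, "claw": 1}
  ]
}}

```text
clock: 9.05
tcp_pos: [0.5768, 0.0559, 0.1342]
orientation: [0.378, 0.109, 0.918, -0.043]
wrist_force: [-4.5, 0.1, -7.4]
finger_gap: 0.0152
```

Emit:
{"method": "servo_tool", "body": {
  "increments": [
    {"x": 0.1, "y": -0.02, "z": 0.16, "ax": 0, "ay": 0, "az": 0, "claw": 1}
  ]
}}

```text
clock: 9.15
tcp_pos: [0.5802, 0.0551, 0.1394]
orientation: [0.379, 0.11, 0.918, -0.043]
wrist_force: [-3.6, -0.7, -8.0]
finger_gap: 0.0156
```

Emit:
{"method": "servo_tool", "body": {
  "increments": [
    {"x": 0.11, "y": -0.02, "z": 0.15, "ax": 0, "ay": 0, "az": 0, "claw": 1}
  ]
}}

```text
clock: 9.25
tcp_pos: [0.5866, 0.0544, 0.1475]
orientation: [0.383, 0.11, 0.916, -0.043]
wrist_force: [0.5, -0.5, 1.0]
finger_gap: 0.0014
```

```bash
cat >> h.py <<'E'
def knob_px(name,n='top'):
    im=cv2.imread(f'pics/raw_{name}.png'); m=cv2.inRange(cv2.cvtColor(im,cv2.COLOR_BGR2HSV),(18,110,70),(33,255,255))
    k,l,st,ce=cv2.connectedComponentsWithStats(m)
    print([(ce[i].round(1).tolist(),st[i,4]) for i in range(1,k) if st[i,4]<45 and 270<ce[i][0]<370 and 160<ce[i][1]<250])
def arc(th,y=.030): return G(-.065*np.sin(np.radians(70)-th),y,.1+.065*np.cos(np.radians(70)-th))
def tang():
    s=env.get_state();R=Rn.from_quat(s['orientation'][[1,2,3,0]]).as_matrix(); g=s['tcp_pos']-.002*R[:,2]-ORI
    x,y,z=g@ex,g@ey,g[2]-.1; F=s['wrist_force']
    print('t',round(s['clock'],2),'grasp grinder mm',np.round([x*1e3,y*1e3,g[2]*1e3],1),'r',round(1e3*np.hypot(x,z),1),'theta',round(np.radians(70)-np.arctan2(-x,z),3),'F gr',np.round([F@ex,F@ey,F[2]],1),'gap',round(s['finger_gap'],4))
E
python3 -c "
from h import *
tang()
snap('top','t9',(290,170,350,215),12); knob_px('t9'); print(proj('top',[arc(t) for t in (0,.1,.2,.3,.4,.5)]))
snap('side','s9',(270,190,350,250),10)"
```

```text
t 9.25 grasp grinder mm [-43.6  31.6 149.6] r 66.1 theta 0.501 F gr [ 0.6 -0.4  1. ] gap 0.0014
[]
[[312.16654538 192.20676302]
 [312.35132479 191.00658879]
 [312.59603276 189.60152271]
 [312.89873505 188.00440554]
 [313.25675063 186.23070189]
 [313.66666007 184.29838131]]
```

View pics/t9.png

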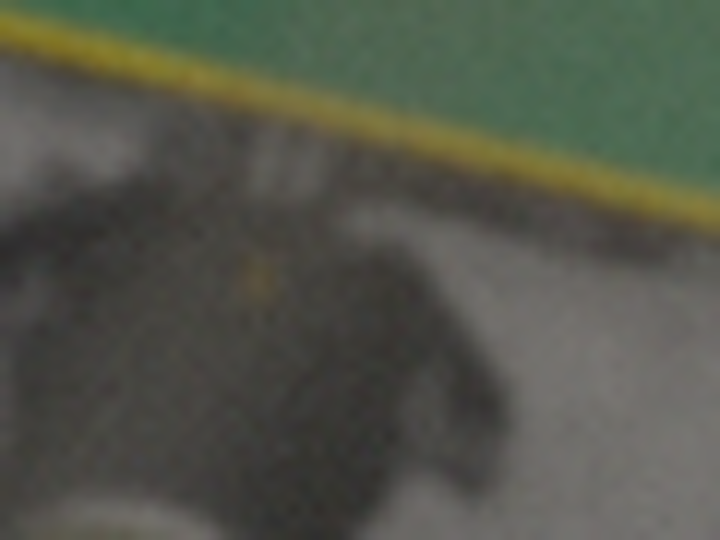

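View pics/s9.png

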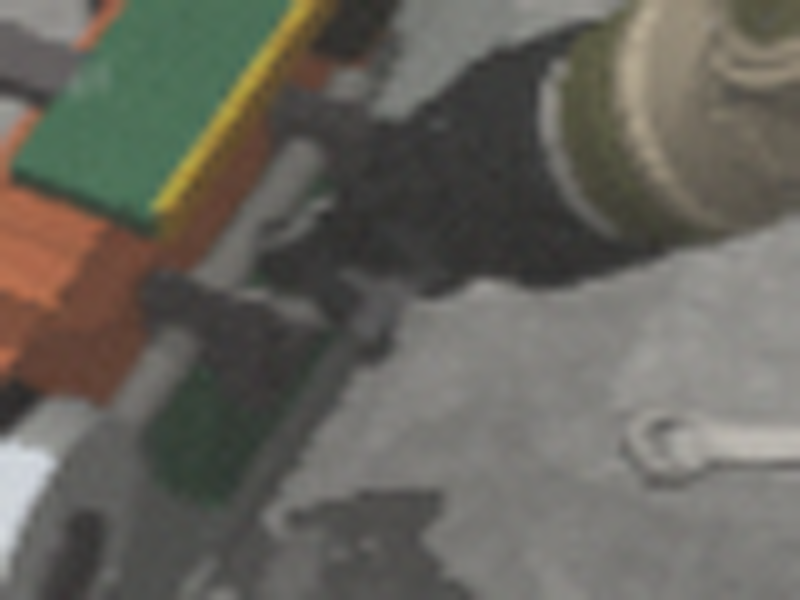

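Slipped again, at only about 8 N. Before a third try I check in the earlier close-ups how the pads actually sat on the ball.

```bash
python3 -c "
from h import *
out=[]
for n in ('t4','t7'):
    im=cv2.imread(f'pics/raw_{n}.png')[175:215,285:335].astype(float)
    im=255*np.clip(im/140,0,1)**.7
    out.append(cv2.resize(im.astype(np.uint8),None,fx=8,fy=12,interpolation=cv2.INTER_NEAREST))
cv2.imwrite('pics/cmp.png',np.hstack(out))
"
```

```text
(no output)
```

View pics/cmp.png

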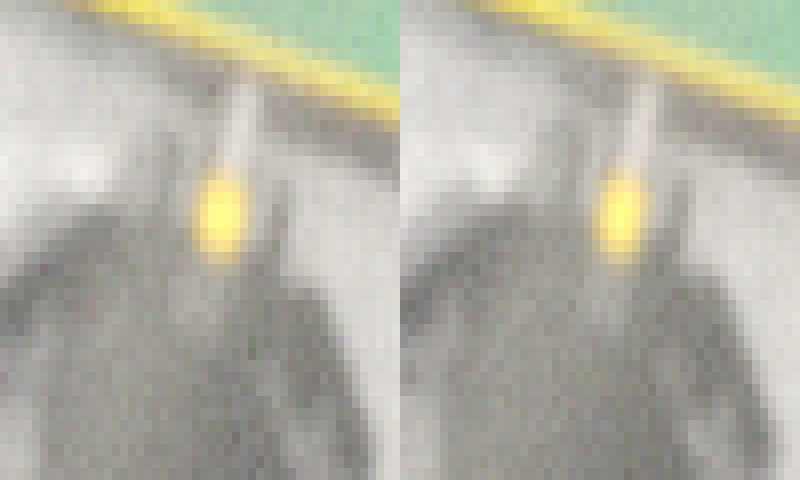

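The pads look parallel and centred on the ball, so friction on it is simply too poor for a pinch lift. New plan: use the fingers as a fork. Set the gap at about 18.5 mm, place the fingers under the ball so that their upper edges carry it like a cradle, lift, then draw it sideways.

```bash
cat >> h.py <<'E'
def fork(ball,tdeg=45,gapdrop=.0155,w=.004):
    R=Rf(tdeg); z=R[:,2]; u=np.cross(z,ey); u=u if u[2]>0 else -u
    return ball-u*gapdrop-w*z
E
python3 -c "
from h import *
tang()
z=Rf(45)[:,2]
print('back'); togo(KNOB-.07*z,R=Rf(45))
f=fork(KNOB,gapdrop=.020)
print('pre');togo(f-.05*z,R=Rf(45))
print('under'); togo(f,R=Rf(45))
"
```

```text
t 9.35 grasp grinder mm [-40.8  32.7 152.9] r 66.8 theta 0.564 F gr [0.1 0.4 0.7] gap -0.0
back
t 9.35 tcp [0.5896 0.0549 0.1508] F [0.2 0.4 0.7] gap -0.0 q [ 0.05  0.03 -0.92 -0.17 -0.2   0.21]
shift units [-2.74  0.54  0.74] turn units [-0.04  0.1   0.03] target [0.5211 0.0683 0.1694]
pre
t 9.35 tcp [0.5896 0.0549 0.1508] F [0.2 0.4 0.7] gap -0.0 q [ 0.05  0.03 -0.92 -0.17 -0.2   0.21]
shift units [-2.85  0.56 -0.27] turn units [-0.04  0.1   0.03] target [0.5184 0.0689 0.1439]
under
t 9.35 tcp [0.5896 0.0549 0.1508] F [0.2 0.4 0.7] gap -0.0 q [ 0.05  0.03 -0.92 -0.17 -0.2   0.21]
shift units [-1.47  0.24 -1.69] turn units [-0.04  0.1   0.03] target [0.5528 0.0608 0.1086]
```

Emit:
{"method": "servo_tool", "body": {
  "increments": [
    {"x": -0.6, "y": 0.12, "z": 0.6, "ax": 0, "ay": 0, "az": 0, "claw": 0.9},
    {"x": -0.6, "y": 0.12, "z": 0.5, "ax": 0, "ay": 0, "az": 0, "claw": 0.78},
    {"x": -0.7, "y": 0.14, "z": 0, "ax": 0, "ay": 0.05, "az": 0, "claw": 0.78},
    {"x": -0.6, "y": 0.12, "z": -0.4, "ax": 0, "ay": 0.05, "az": 0, "claw": 0.78},
    {"x": -0.4, "y": 0.06, "z": -0.8, "ax": 0, "ay": 0, "az": 0, "claw": 0.78}
  ]
}}

```text
clock: 9.85
tcp_pos: [0.5186, 0.071, 0.1508]
orientation: [0.378, 0.11, 0.918, -0.043]
wrist_force: [0.1, -0.5, -0.4]
finger_gap: 0.0187
```

```bash
python3 -c "
from h import *
z=Rf(45)[:,2]; f=fork(KNOB,gapdrop=.020)
togo(f-.05*z,R=Rf(45))
snap('side','s10',(260,170,360,250),8); snap('top','t10'); knob_px('t10'); knob_px('s10')
"
```

```text
t 9.85 tcp [0.5186 0.071  0.1508] F [ 0.1 -0.5 -0.4] gap 0.0187 q [ 0.11 -0.1  -1.02 -0.11 -0.24  0.26]
shift units [-0.01 -0.08 -0.27] turn units [-0.04 -0.03  0.04] target [0.5184 0.0689 0.1439]
[([312.4, 192.4], np.int32(28))]
[([306.2, 221.2], np.int32(26))]
```

View pics/s10.png

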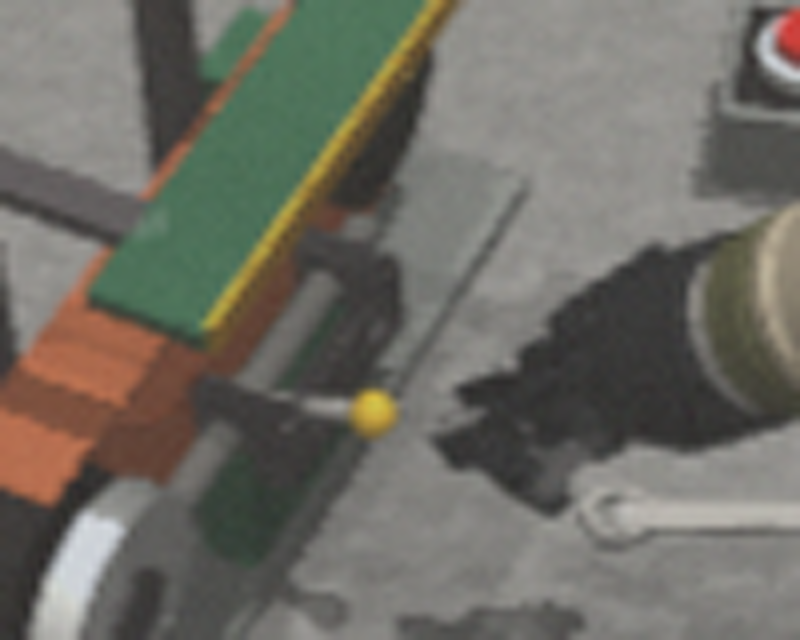

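```bash
python3 -c "
from h import *
f=fork(KNOB,40,gapdrop=.021)
togo(f,R=Rf(40))
"
```

```text
t 9.95 tcp [0.5169 0.071  0.1475] F [ 0.3  0.4 -0.5] gap 0.0185 q [ 0.11 -0.09 -1.03 -0.1  -0.24  0.26]
shift units [ 1.36 -0.39 -1.53] turn units [0.11 0.53 0.03] target [0.551  0.0612 0.1093]
```

Emit:
{"method": "servo_tool", "body": {
  "increments": [
    {"x": 0.1, "y": -0.05, "z": -0.2, "ax": 0.05, "ay": 0.25, "az": 0.01, "claw": 0.78},
    {"x": 0.1, "y": -0.05, "z": -0.3, "ax": 0.05, "ay": 0.25, "az": 0.01, "claw": 0.78},
    {"x": 0.4, "y": -0.1, "z": -0.3, "ax": 0, "ay": 0, "az": 0, "claw": 0.78},
    {"x": 0.4, "y": -0.1, "z": -0.4, "ax": 0, "ay": 0, "az": 0, "claw": 0.78},
    {"x": 0.35, "y": -0.09, "z": -0.33, "ax": 0, "ay": 0, "az": 0, "claw": 0.78}
  ]
}}

```text
clock: 10.45
tcp_pos: [0.5527, 0.0606, 0.1102]
orientation: [0.343, 0.11, 0.932, -0.04]
wrist_force: [-0.6, -0.6, 0.3]
finger_gap: 0.0189
```

Emit:
{"method": "servo_tool", "body": {
  "increments": [
    {"x": 0, "y": 0, "z": 0, "ax": 0, "ay": 0, "az": 0, "claw": 0.78}
  ]
}}

```text
clock: 10.55
tcp_pos: [0.5521, 0.0604, 0.1091]
orientation: [0.341, 0.11, 0.933, -0.041]
wrist_force: [-0.9, 0.3, -0.2]
finger_gap: 0.0188
```

```bash
python3 -c "
from h import *
f=fork(KNOB,40,gapdrop=.021)
togo(f,R=Rf(40)); tang()
snap('side','s11',(260,170,360,250),8); snap('top','t11',(285,175,335,215),14); knob_px('t11'); knob_px('s11')
"
```

```text
t 10.55 tcp [0.5521 0.0604 0.1091] F [-0.9  0.3 -0.2] gap 0.0188 q [ 0.06  0.05 -0.96 -0.12 -0.19  0.23]
shift units [-0.04  0.03  0.01] turn units [0.01 0.03 0.02] target [0.551  0.0612 0.1093]
t 10.55 grasp grinder mm [-78.4  29.5 111.3] r 79.2 theta -0.205 F gr [-1.   0.1 -0.2] gap 0.0188
[([312.5, 192.6], np.int32(31))]
[([306.2, 221.3], np.int32(28))]
```

View pics/s11.png

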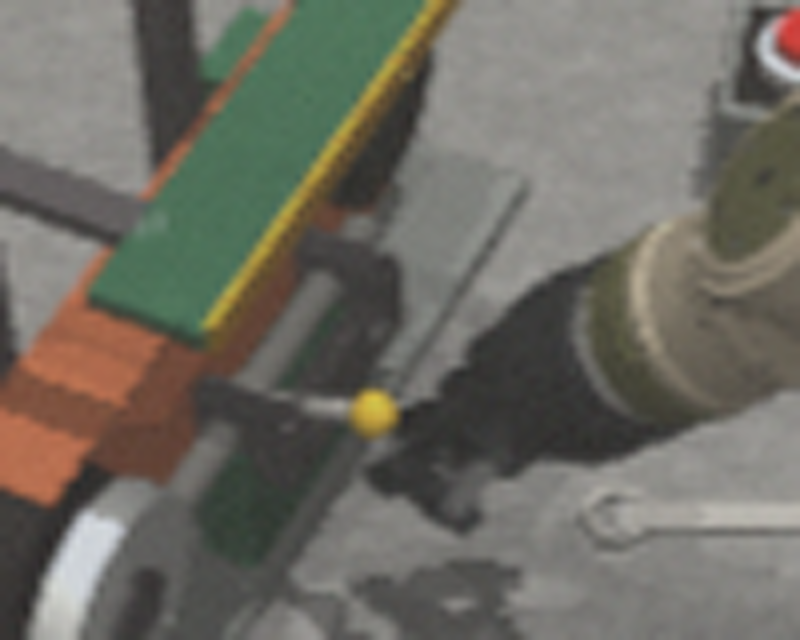

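View pics/t11.png

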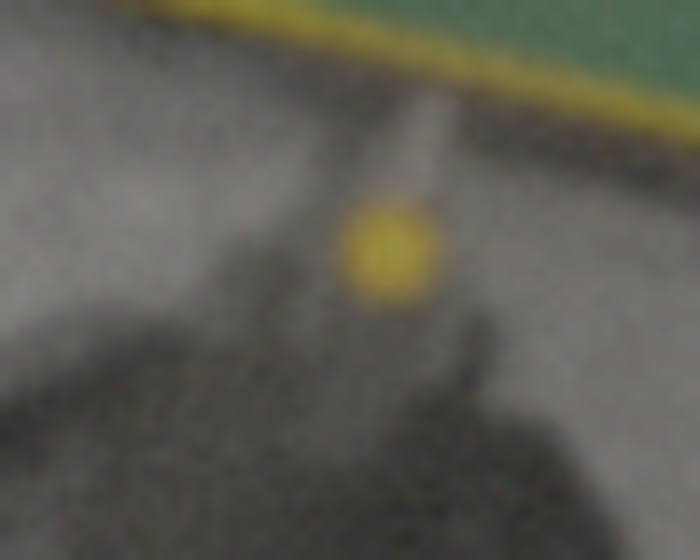

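The fork sits just below and behind the ball (side: ball (375,412), tips at about (380,470)). I lift along the arc.

Emit:
{"method": "servo_tool", "body": {
  "increments": [
    {"x": 0.09, "y": -0.02, "z": 0.26, "ax": 0, "ay": 0, "az": 0, "claw": 0.78},
    {"x": 0.07, "y": -0.02, "z": 0.18, "ax": 0, "ay": 0, "az": 0, "claw": 0.78},
    {"x": 0.08, "y": -0.02, "z": 0.18, "ax": 0, "ay": 0, "az": 0, "claw": 0.78}
  ]
}}

```text
clock: 10.95
tcp_pos: [0.5553, 0.0598, 0.124]
orientation: [0.34, 0.109, 0.933, -0.04]
wrist_force: [-1.1, 1.5, -1.5]
finger_gap: 0.0188
```

```bash
python3 -c "
from h import *
tang()
snap('side','s12',(260,170,360,250),8); snap('top','t12',(285,175,335,215),14); knob_px('t12'); knob_px('s12')
print(proj('side',[arc(t) for t in (0,.1,.2,.3,.4,.5,.6,.7)]).round(1).tolist())
print(proj('top',[arc(t) for t in (0,.1,.2,.3,.4,.5,.6,.7)]).round(1).tolist())
"
```

```text
t 10.95 grasp grinder mm [-75.2  29.7 126.2] r 79.6 theta -0.014 F gr [-1.4  1.2 -1.5] gap 0.0188
[([312.5, 190.9], np.int32(29))]
[([305.2, 219.4], np.int32(27))]
[[306.2, 221.3], [305.4, 219.9], [304.6, 218.5], [303.5, 217.1], [302.3, 215.8], [301.0, 214.4], [299.6, 213.1], [298.0, 211.9]]
[[312.2, 192.2], [312.4, 191.0], [312.6, 189.6], [312.9, 188.0], [313.3, 186.2], [313.7, 184.3], [314.1, 182.2], [314.6, 180.0]]
```

View pics/s12.png

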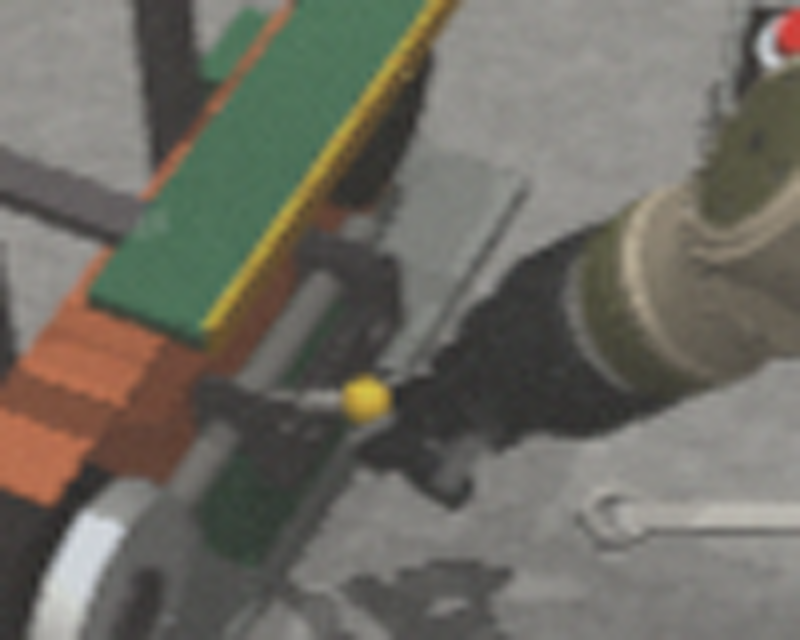

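The fork carries the ball: handle angle is about 0.12 rad at only 2 N. Continue up the arc.

Emit:
{"method": "servo_tool", "body": {
  "increments": [
    {"x": 0.13, "y": -0.03, "z": 0.23, "ax": 0, "ay": 0, "az": 0, "claw": 0.78},
    {"x": 0.15, "y": -0.035, "z": 0.21, "ax": 0, "ay": 0, "az": 0, "claw": 0.78},
    {"x": 0.17, "y": -0.04, "z": 0.2, "ax": 0, "ay": 0, "az": 0, "claw": 0.78}
  ]
}}

```text
clock: 11.35
tcp_pos: [0.567, 0.0573, 0.1397]
orientation: [0.34, 0.109, 0.933, -0.04]
wrist_force: [-2.7, 4.0, -0.6]
finger_gap: 0.0189
```

```bash
python3 -c "
from h import *
tang()
snap('side','s13',(260,170,360,250),8); snap('top','t13',(285,175,335,215),14); knob_px('t13'); knob_px('s13')
"
```

```text
t 11.35 grasp grinder mm [-63.2  29.9 141.9] r 75.9 theta 0.236 F gr [-3.6  3.2 -0.6] gap 0.0189
[([313.6, 185.8], np.int32(36))]
[([302.3, 215.3], np.int32(27))]
```

View pics/s13.png

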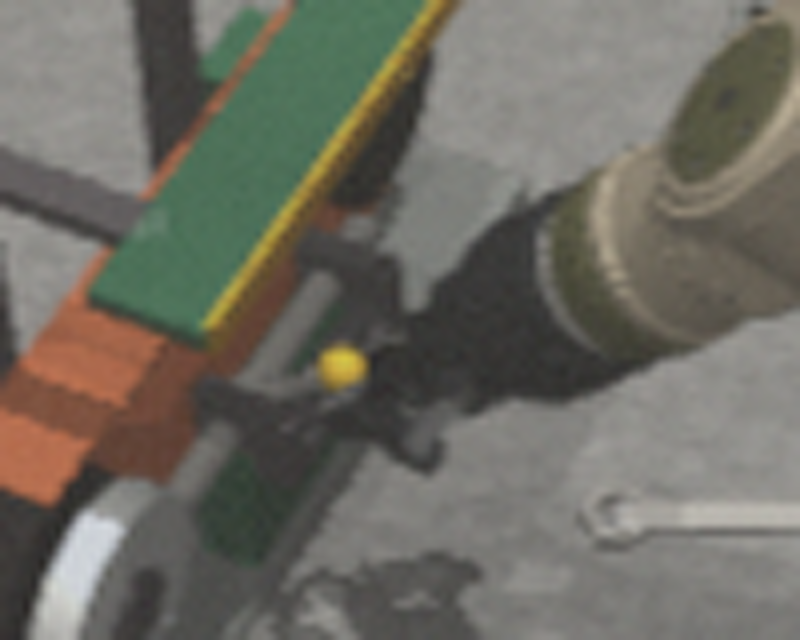

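Emit:
{"method": "servo_tool", "body": {
  "increments": [
    {"x": 0.19, "y": -0.035, "z": 0.18, "ax": 0, "ay": 0, "az": 0, "claw": 0.78},
    {"x": 0.21, "y": -0.04, "z": 0.16, "ax": 0, "ay": 0, "az": 0, "claw": 0.78},
    {"x": 0.22, "y": -0.045, "z": 0.14, "ax": 0, "ay": 0, "az": 0, "claw": 0.78}
  ]
}}

```text
clock: 11.75
tcp_pos: [0.5824, 0.0541, 0.1514]
orientation: [0.34, 0.109, 0.933, -0.04]
wrist_force: [-1.9, 4.3, 0.3]
finger_gap: 0.0189
```

```bash
python3 -c "
from h import *
tang()
snap('side','s14',(260,170,360,250),8); snap('top','t14',(285,165,335,215),12); knob_px('t14'); knob_px('s14')
"
```

```text
t 11.75 grasp grinder mm [-47.4  30.3 153.6] r 71.6 theta 0.497 F gr [-2.9  3.7  0.3] gap 0.0189
[]
[([298.4, 211.7], np.int32(21))]
```

View pics/s14.png

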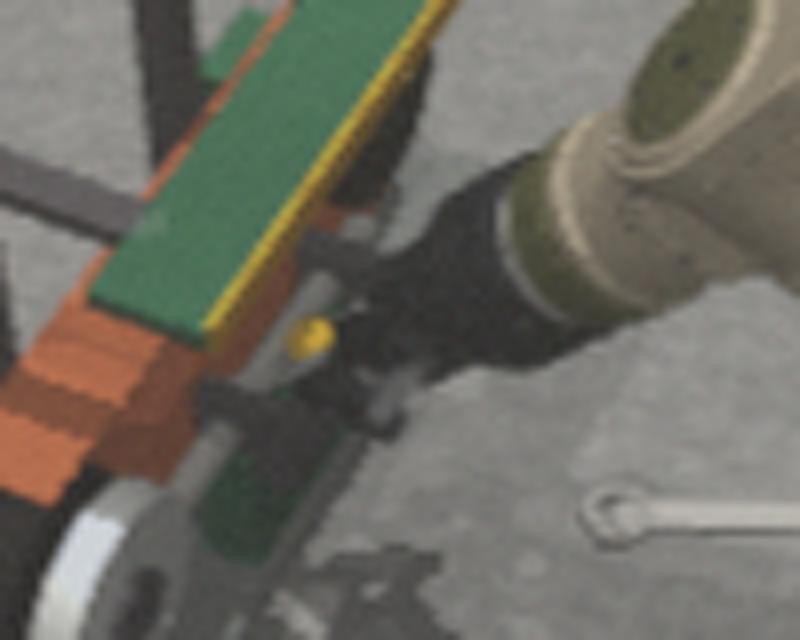

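View pics/t14.png

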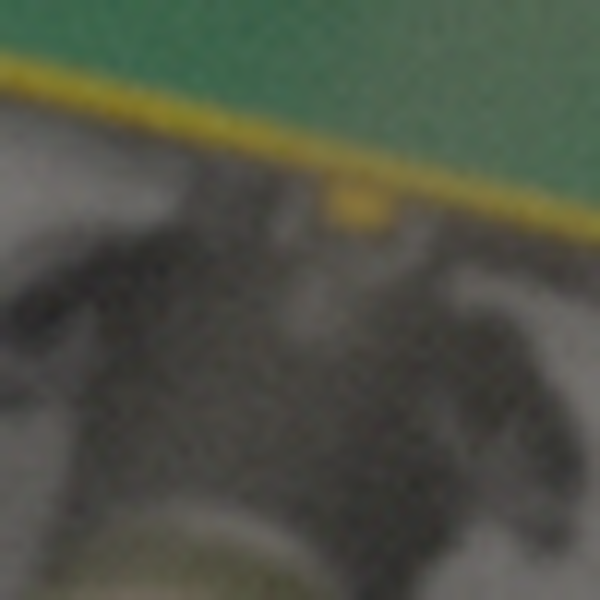

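The handle is up at about 0.7 rad. Now the draw, towards the grinder's -y.

Emit:
{"method": "servo_tool", "body": {
  "increments": [
    {"x": -0.05, "y": -0.2, "z": 0, "ax": 0, "ay": 0, "az": 0, "claw": 0.78},
    {"x": -0.05, "y": -0.2, "z": 0, "ax": 0, "ay": 0, "az": 0, "claw": 0.78},
    {"x": -0.05, "y": -0.2, "z": 0, "ax": 0, "ay": 0, "az": 0, "claw": 0.78}
  ]
}}

```text
clock: 12.15
tcp_pos: [0.5784, 0.0395, 0.151]
orientation: [0.34, 0.109, 0.933, -0.04]
wrist_force: [-1.5, 6.5, 0.5]
finger_gap: 0.0185
```

```bash
python3 -c "
from h import *
tang()
snap('side','s15',(260,170,360,250),8); snap('top','t15'); knob_px('t15'); knob_px('s15')
print(proj('side',[arc(t,y) for y in (.03,.02,.01) for t in (.6,.7,.8)]).round(1).tolist())
"
```

```text
t 12.15 grasp grinder mm [-48.   15.2 153.2] r 71.7 theta 0.488 F gr [-3.   6.   0.5] gap 0.0185
[]
[([300.5, 208.7], np.int32(23))]
[[299.6, 213.1], [298.0, 211.9], [296.4, 210.7], [301.0, 211.0], [299.5, 209.8], [297.9, 208.6], [302.4, 208.9], [300.9, 207.7], [299.3, 206.5]]
```

View pics/s15.png

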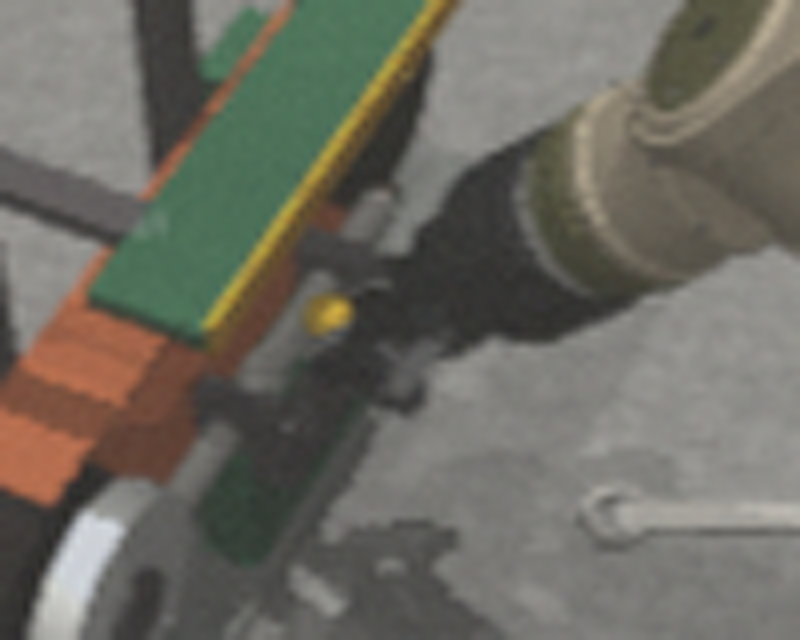

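Bolt drawn about 15 mm with the ball riding in the fork at 6 N. Continue.

Emit:
{"method": "servo_tool", "body": {
  "increments": [
    {"x": -0.048, "y": -0.2, "z": 0, "ax": 0, "ay": 0, "az": 0, "claw": 0.78},
    {"x": -0.048, "y": -0.2, "z": 0, "ax": 0, "ay": 0, "az": 0, "claw": 0.78},
    {"x": -0.048, "y": -0.2, "z": 0, "ax": 0, "ay": 0, "az": 0, "claw": 0.78},
    {"x": -0.048, "y": -0.2, "z": 0, "ax": 0, "ay": 0, "az": 0, "claw": 0.78}
  ]
}}

```text
clock: 12.65
tcp_pos: [0.5735, 0.0197, 0.151]
orientation: [0.34, 0.109, 0.933, -0.04]
wrist_force: [-0.9, 8.2, 0.3]
finger_gap: 0.0185
```

```bash
python3 -c "
from h import *
tang()
snap('side','s16',(260,170,360,250),8); knob_px('s16')
print(proj('side',[arc(t,y) for y in (0,-.01) for t in (.6,.7,.8)]).round(1).tolist())
"
```

```text
t 12.65 grasp grinder mm [-48.2  -5.2 153.2] r 71.8 theta 0.486 F gr [-2.8  7.8  0.3] gap 0.0185
[([303.4, 204.4], np.int32(21))]
[[303.7, 206.8], [302.2, 205.6], [300.7, 204.4], [305.1, 204.7], [303.6, 203.5], [302.0, 202.4]]
```

View pics/s16.png

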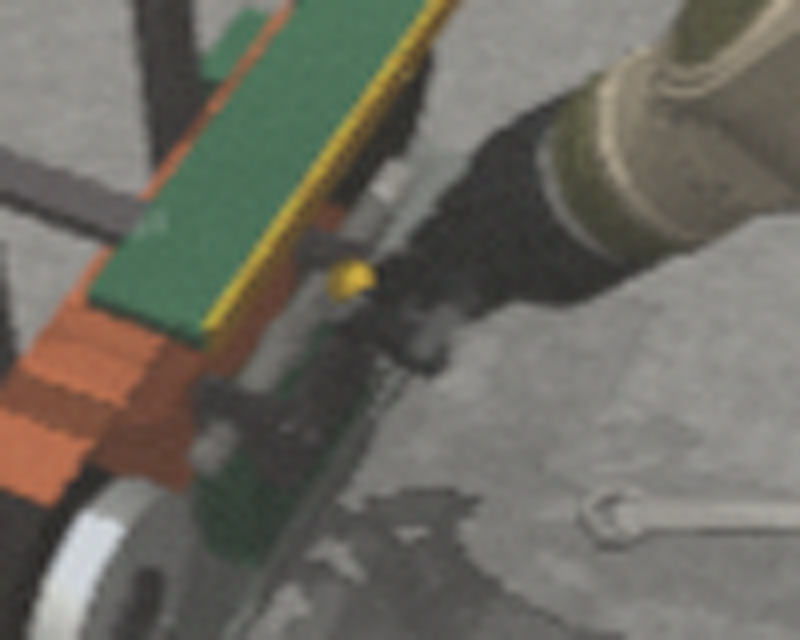

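Emit:
{"method": "servo_tool", "body": {
  "increments": [
    {"x": -0.047, "y": -0.2, "z": 0, "ax": 0, "ay": 0, "az": 0, "claw": 0.78},
    {"x": -0.047, "y": -0.2, "z": 0, "ax": 0, "ay": 0, "az": 0, "claw": 0.78},
    {"x": -0.047, "y": -0.2, "z": 0, "ax": 0, "ay": 0, "az": 0, "claw": 0.78},
    {"x": -0.047, "y": -0.2, "z": 0, "ax": 0, "ay": 0, "az": 0, "claw": 0.78},
    {"x": -0.047, "y": -0.2, "z": 0, "ax": 0, "ay": 0, "az": 0, "claw": 0.78}
  ]
}}

```text
clock: 13.2
tcp_pos: [0.5676, -0.005, 0.1509]
orientation: [0.34, 0.109, 0.933, -0.039]
wrist_force: [-1.5, 8.1, 1.0]
finger_gap: 0.0189
```

```bash
python3 -c "
from h import *
tang()
snap('side','s17',(260,170,360,250),8); knob_px('s17')
print(proj('side',[arc(t,y) for y in (-.03,-.035) for t in (.6,.7,.8)]).round(1).tolist())
"
```

```text
t 13.2 grasp grinder mm [-48.3 -30.6 153.2] r 71.8 theta 0.485 F gr [-3.4  7.5  1. ] gap 0.0189
[([306.9, 199.2], np.int32(19))]
[[307.8, 200.7], [306.3, 199.4], [304.8, 198.3], [308.5, 199.6], [307.0, 198.4], [305.5, 197.3]]
```

View pics/s17.png

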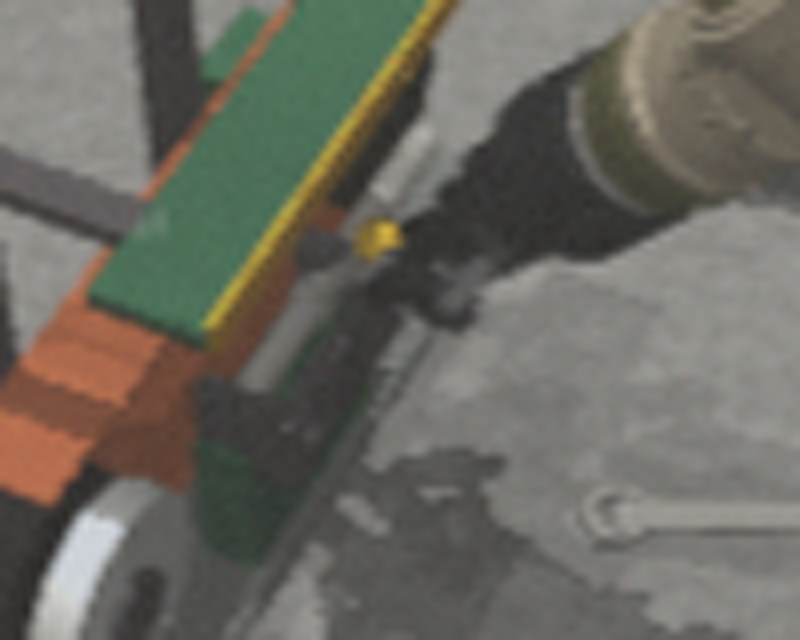

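Drawn about 60 mm. I creep to the stop at 64.

Emit:
{"method": "servo_tool", "body": {
  "increments": [
    {"x": -0.018, "y": -0.08, "z": 0, "ax": 0, "ay": 0, "az": 0, "claw": 0.78},
    {"x": 0, "y": 0, "z": 0, "ax": 0, "ay": 0, "az": 0, "claw": 0.78}
  ]
}}

```text
clock: 13.45
tcp_pos: [0.5671, -0.0071, 0.1509]
orientation: [0.34, 0.109, 0.933, -0.039]
wrist_force: [-1.9, 7.5, -0.7]
finger_gap: 0.019
```

Emit:
{"method": "servo_tool", "body": {
  "increments": [
    {"x": -0.014, "y": -0.06, "z": 0, "ax": 0, "ay": 0, "az": 0, "claw": 0.78},
    {"x": 0, "y": 0, "z": 0, "ax": 0, "ay": 0, "az": 0, "claw": 0.78}
  ]
}}

```text
clock: 13.65
tcp_pos: [0.5668, -0.0085, 0.1509]
orientation: [0.34, 0.109, 0.933, -0.039]
wrist_force: [-1.1, 8.0, 0.3]
finger_gap: 0.019
```

```bash
python3 -c "
from h import *
tang()
"
```

```text
t 13.65 grasp grinder mm [-48.2 -34.2 153.2] r 71.8 theta 0.485 F gr [-2.9  7.5  0.3] gap 0.019
```

Emit:
{"method": "servo_tool", "body": {
  "increments": [
    {"x": -0.01, "y": -0.04, "z": 0, "ax": 0, "ay": 0, "az": 0, "claw": 0.78},
    {"x": 0, "y": 0, "z": 0, "ax": 0, "ay": 0, "az": 0, "claw": 0.78}
  ]
}}

```text
clock: 13.85
tcp_pos: [0.5667, -0.0088, 0.1509]
orientation: [0.34, 0.108, 0.933, -0.039]
wrist_force: [-1.5, 10.7, 0.0]
finger_gap: 0.0188
```

Emit:
{"method": "servo_tool", "body": {
  "increments": [
    {"x": -0.01, "y": -0.04, "z": 0, "ax": 0, "ay": 0, "az": 0, "claw": 0.78},
    {"x": 0, "y": 0, "z": 0, "ax": 0, "ay": 0, "az": 0, "claw": 0.78}
  ]
}}

```text
clock: 14.05
tcp_pos: [0.5666, -0.0091, 0.151]
orientation: [0.34, 0.108, 0.933, -0.038]
wrist_force: [0.1, 13.6, -0.4]
finger_gap: 0.0189
```

```bash
python3 -c "
from h import *
tang()
snap('side','s18',(260,170,360,250),8); knob_px('s18')
print(proj('side',[arc(t,y) for y in (-.03,-.035) for t in (.6,.7,.8)]).round(1).tolist())
"
```

```text
t 14.05 grasp grinder mm [-48.3 -34.8 153.2] r 71.9 theta 0.484 F gr [-3.  13.3 -0.4] gap 0.0189
[([307.4, 198.6], np.int32(20))]
[[307.8, 200.7], [306.3, 199.4], [304.8, 198.3], [308.5, 199.6], [307.0, 198.4], [305.5, 197.3]]
```

View pics/s18.png

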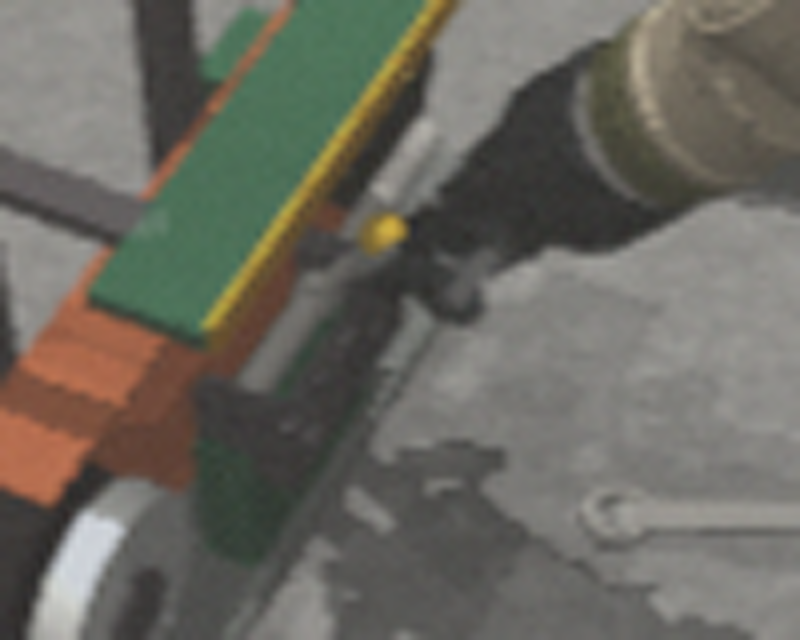

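At the stop (13 N). I widen the fork slightly so that the ball sits deeper, then lower along the arc.

Emit:
{"method": "servo_tool", "body": {
  "increments": [
    {"x": 0, "y": 0, "z": 0, "ax": 0, "ay": 0, "az": 0, "claw": 0.77},
    {"x": -0.22, "y": 0.05, "z": -0.14, "ax": 0, "ay": 0, "az": 0, "claw": 0.77}
  ]
}}

```text
clock: 14.3
tcp_pos: [0.5619, -0.0083, 0.148]
orientation: [0.34, 0.108, 0.933, -0.038]
wrist_force: [5.6, 11.2, -6.2]
finger_gap: 0.0198
```

```bash
python3 -c "
from h import *
tang()
snap('side','s19',(260,170,360,250),8); knob_px('s19')
print(proj('side',[arc(t,y) for y in (-.03,-.033) for t in (.4,.5,.6,.7,.8)]).round(1).tolist())
"
```

```text
t 14.3 grasp grinder mm [-53.1 -35.2 150.3] r 73.1 theta 0.409 F gr [ 2.8 12.2 -6.2] gap 0.0198
[([308.6, 199.5], np.int32(20))]
[[310.5, 203.3], [309.2, 201.9], [307.8, 200.7], [306.3, 199.4], [304.8, 198.3], [310.9, 202.7], [309.6, 201.3], [308.2, 200.0], [306.7, 198.8], [305.2, 197.7]]
```

View pics/s19.png

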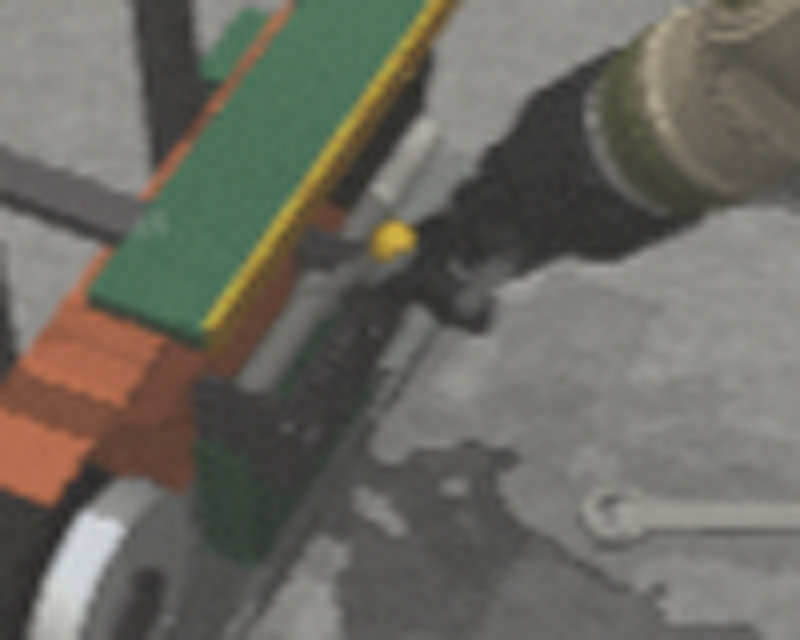

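Emit:
{"method": "servo_tool", "body": {
  "increments": [
    {"x": -0.2, "y": 0.08, "z": -0.17, "ax": 0, "ay": 0, "az": 0, "claw": 0.77},
    {"x": -0.18, "y": 0.04, "z": -0.19, "ax": 0, "ay": 0, "az": 0, "claw": 0.77}
  ]
}}

```text
clock: 14.55
tcp_pos: [0.5516, -0.0058, 0.1384]
orientation: [0.34, 0.108, 0.933, -0.039]
wrist_force: [3.4, 9.1, -3.1]
finger_gap: 0.0194
```

```bash
python3 -c "
from h import *
tang()
snap('side','s20',(260,170,360,250),8); knob_px('s20')
snap('top','t20',(285,165,345,215),12); knob_px('t20')
print(proj('side',[arc(t,y) for y in (-.033,) for t in (0,.1,.2,.3,.4,.5,.6)]).round(1).tolist())
print(proj('top',[arc(t,y) for y in (-.033,) for t in (0,.1,.2,.3,.4,.5,.6)]).round(1).tolist())
"
```

```text
t 14.55 grasp grinder mm [-63.6 -35.1 140.6] r 75.5 theta 0.219 F gr [ 1.2  9.6 -3.1] gap 0.0194
[([311.3, 202.4], np.int32(23))]
[([336.6, 193.2], np.int32(40))]
[[314.6, 208.2], [313.9, 206.8], [313.0, 205.4], [312.0, 204.0], [310.9, 202.7], [309.6, 201.3], [308.2, 200.0]]
[[334.7, 198.0], [335.0, 196.9], [335.4, 195.5], [335.7, 193.9], [336.2, 192.2], [336.7, 190.2], [337.2, 188.2]]
```

View pics/s20.png

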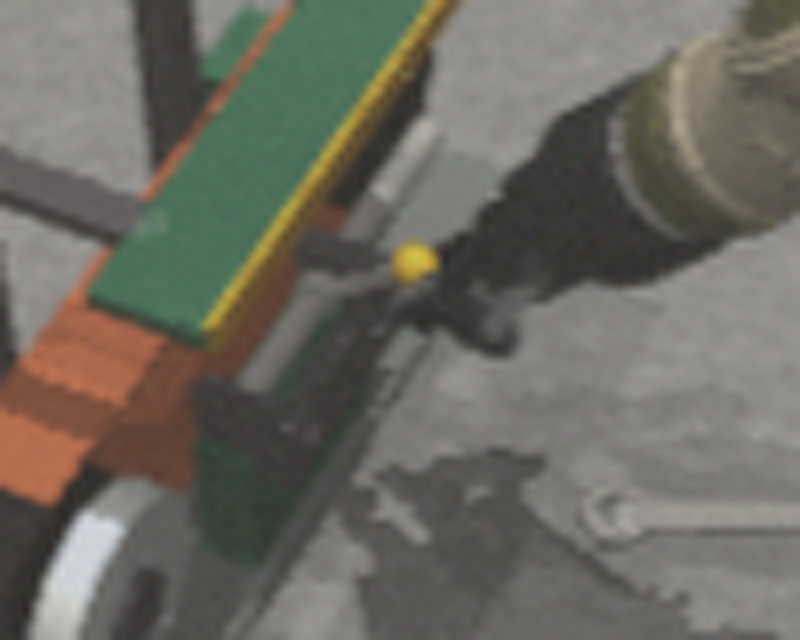

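The handle follows at about 0.38 rad, bolt still out. Further down.

Emit:
{"method": "servo_tool", "body": {
  "increments": [
    {"x": -0.16, "y": 0.04, "z": -0.2, "ax": 0, "ay": 0, "az": 0, "claw": 0.77},
    {"x": -0.14, "y": 0.03, "z": -0.22, "ax": 0, "ay": 0, "az": 0, "claw": 0.77}
  ]
}}

```text
clock: 14.85
tcp_pos: [0.5443, -0.0045, 0.1283]
orientation: [0.34, 0.109, 0.933, -0.039]
wrist_force: [1.4, 7.2, -0.8]
finger_gap: 0.0196
```

```bash
python3 -c "
from h import *
tang()
snap('side','s21',(260,170,360,250),8); knob_px('s21')
snap('top','t21',(285,165,345,215),12); knob_px('t21')
"
```

```text
t 14.85 grasp grinder mm [-71.  -35.5 130.5] r 77.3 theta 0.057 F gr [-0.3  7.3 -0.8] gap 0.0196
[([313.2, 204.8], np.int32(22))]
[([335.9, 196.1], np.int32(39))]
```

View pics/s21.png

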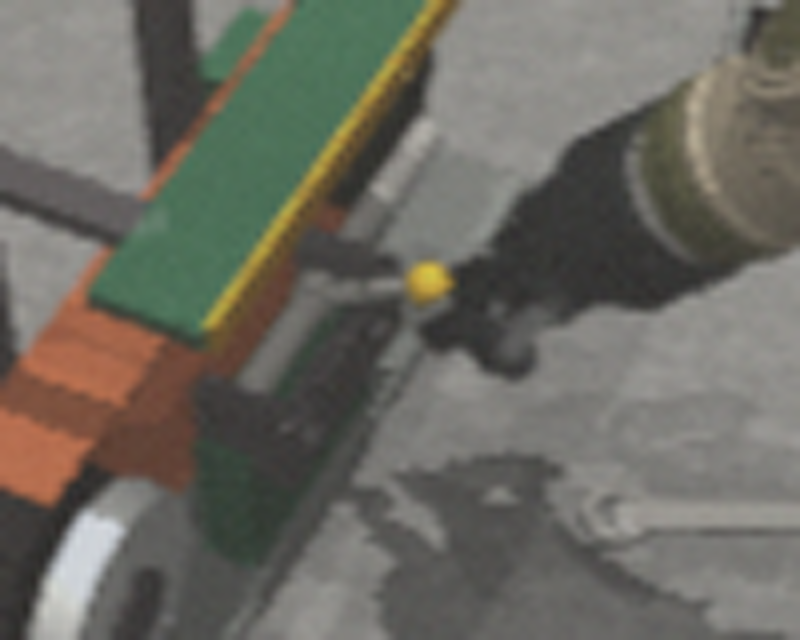

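Handle at about 0.18 rad, inside the parking notch. I go all the way down and then on, to clear the ball.

Emit:
{"method": "servo_tool", "body": {
  "increments": [
    {"x": -0.12, "y": 0.03, "z": -0.23, "ax": 0, "ay": 0, "az": 0, "claw": 0.77},
    {"x": -0.1, "y": 0.025, "z": -0.24, "ax": 0, "ay": 0, "az": 0, "claw": 0.77},
    {"x": -0.08, "y": 0.02, "z": -0.2, "ax": 0, "ay": 0, "az": 0, "claw": 0.77}
  ]
}}

```text
clock: 15.25
tcp_pos: [0.5361, -0.0032, 0.1109]
orientation: [0.34, 0.109, 0.933, -0.04]
wrist_force: [-1.4, 4.7, -0.3]
finger_gap: 0.0197
```

```bash
python3 -c "
from h import *
tang()
snap('side','s22',(260,170,360,250),8); knob_px('s22')
snap('top','t22',(285,165,345,215),12); knob_px('t22')
print(proj('side',[arc(0,-.028)]),proj('top',[arc(0,-.028)]))
"
```

```text
t 15.25 grasp grinder mm [-79.3 -36.1 113.2] r 80.4 theta -0.184 F gr [-2.4  4.2 -0.3] gap 0.0197
[([314.3, 208.9], np.int32(24))]
[([332.9, 198.1], np.int32(38))]
[[313.90649986 209.17663611]] [[332.94180163 197.58522681]]
```

View pics/s22.png

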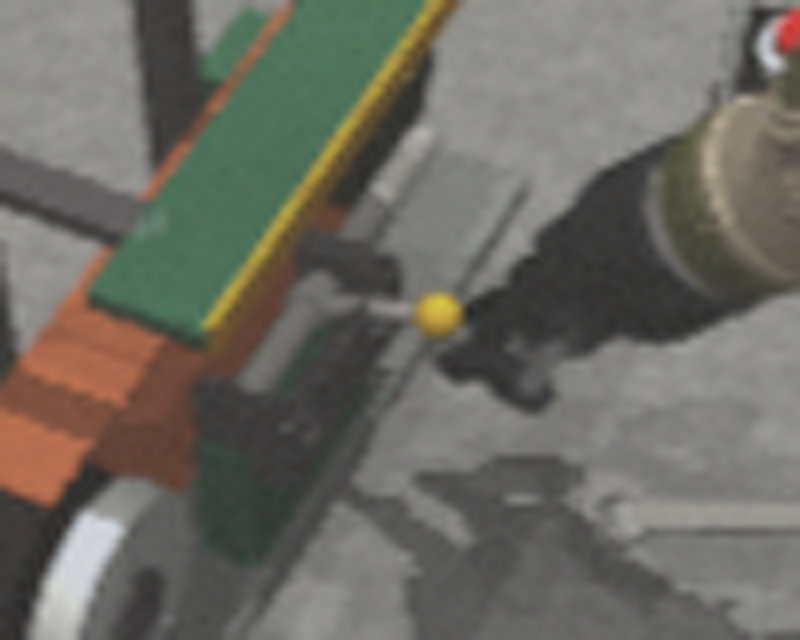

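The handle rests at the predicted parked position (58 mm, 0 rad). I clear the fork away, down and back.

Emit:
{"method": "servo_tool", "body": {
  "increments": [
    {"x": -0.2, "y": 0.05, "z": -0.2, "ax": 0, "ay": 0, "az": 0, "claw": 0.77},
    {"x": -0.4, "y": 0.1, "z": -0.1, "ax": 0, "ay": 0.2, "az": 0, "claw": 0.77},
    {"x": -0.6, "y": 0.14, "z": 0.1, "ax": 0.05, "ay": 0.3, "az": 0, "claw": 0.77},
    {"x": -0.8, "y": 0.2, "z": 0.5, "ax": 0.05, "ay": 0.3, "az": 0, "claw": 0.77}
  ]
}}

```text
clock: 15.75
tcp_pos: [0.4858, 0.0078, 0.1183]
orientation: [0.284, 0.11, 0.951, -0.041]
wrist_force: [1.1, 0.6, -0.1]
finger_gap: 0.0199
```

```bash
python3 -c "
from h import *
togo(KNOB); tang()
snap('side','s23',(260,170,360,250),8); knob_px('s23')
snap('top','t23'); knob_px('t23')
im=cv2.imread('pics/raw_t23.png')
for nm,n,r in (('s23','side',30),('t23','top',24)):
    im=cv2.imread(f'pics/raw_{nm}.png'); hsv=cv2.cvtColor(im,cv2.COLOR_BGR2HSV)
    x,y=((337,312) if n=='side' else (215,248))
    m=cv2.inRange(hsv,(45,90,50),(90,255,255)); mm=np.zeros_like(m); mm[y-r:y+r,x-r:x+r]=m[y-r:y+r,x-r:x+r]
    c=cv2.moments(mm,True); uv=(c['m10']/c['m00'],c['m01']/c['m00']); print(n,uv,c['m00'],onz(n,uv,.077))
    print(n,'tape',onz(n,(273.6,331.4) if n=='side' else (195.4,187.8),.024))
    cv2.imwrite(f'pics/g_{n}.png',cv2.resize(im[y-r:y+r,x-r:x+r],None,fx=8,fy=8,interpolation=cv2.INTER_CUBIC))
"
```

```text
t 15.75 tcp [0.4858 0.0078 0.1183] F [ 1.1  0.6 -0.1] gap 0.0199 q [-0.1  -0.11 -0.97  0.13 -0.09  0.11]
shift units [3.34 1.96 0.07] turn units [-14.49   3.58  16.76] target [0.5694 0.0568 0.12  ]
t 15.75 grasp grinder mm [-130.7  -36.9  120.7] r 132.3 theta -0.192 F gr [ 1.   0.8 -0.1] gap 0.0199
[([314.0, 209.0], np.int32(21))]
[([333.0, 197.8], np.int32(35))]
side (336.3764705882353, 310.6235294117647) 85.0 [0.41263414 0.32886115 0.077     ]
side tape [0.58587357 0.40964245 0.024     ]
top (214.5529411764706, 247.63529411764705) 85.0 [0.41285588 0.32458739 0.077     ]
top tape [0.58619741 0.40214713 0.024     ]
```

View pics/s23.png

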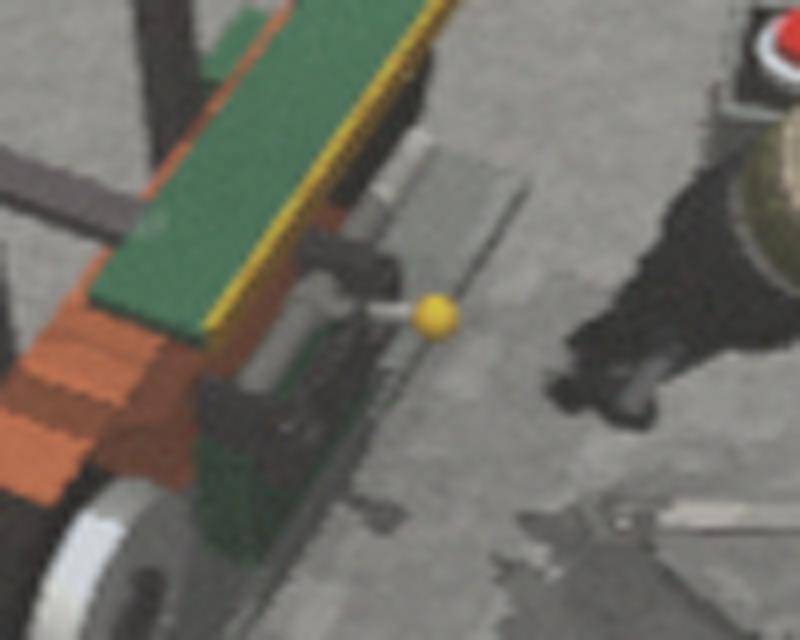

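View pics/g_side.png

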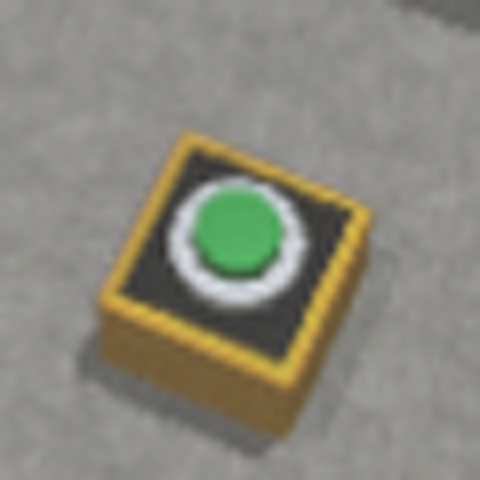

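View pics/t23.png

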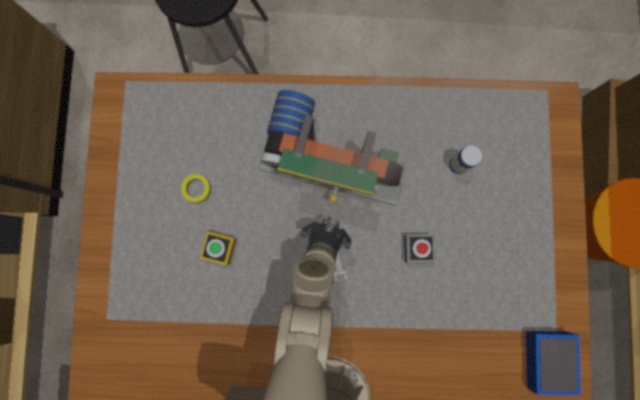

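The handle stays parked with the robot clear (side (314.0,209.0), top (333.0,197.8), matching 58 mm drawn and 0 rad). The green button is at about (0.4125, 0.326, 0.077). I go above it, tool upright and closed.

```bash
cat >> h.py <<'E'
J=np.array([.4127,.326,.077])
def jog(h):  # tips h above top
    R=Rf(0); s=env.get_state()
    togo(J+[0,0,.019+h],R=R)
E
python3 -c "
from h import *
jog(.03)"
```

```text
t 15.85 tcp [0.4872 0.0082 0.1212] F [ 1.6 -0.2  0.3] gap 0.0198 q [-0.1  -0.11 -0.97  0.13 -0.09  0.11]
shift units [-2.98 12.71  0.11] turn units [ 1.07  4.08 -0.02] target [0.4127 0.326  0.124 ]
```

Emit:
{"method": "servo_tool", "body": {
  "increments": [
    {"x": -0.4, "y": 0.3, "z": 0.8, "ax": 0.1, "ay": 0.4, "az": 0, "claw": 1},
    {"x": -0.4, "y": 0.7, "z": 0.8, "ax": 0.1, "ay": 0.4, "az": 0, "claw": 1},
    {"x": -0.3, "y": 0.95, "z": 0.5, "ax": 0.1, "ay": 0.4, "az": 0, "claw": 1},
    {"x": -0.2, "y": 0.95, "z": 0, "ax": 0.1, "ay": 0.4, "az": 0, "claw": 1},
    {"x": -0.2, "y": 0.95, "z": 0, "ax": 0.1, "ay": 0.4, "az": 0, "claw": 1}
  ]
}}

```text
clock: 16.35
tcp_pos: [0.4511, 0.1053, 0.1728]
orientation: [0.148, 0.113, 0.982, -0.022]
wrist_force: [-0.8, -1.2, 0.1]
finger_gap: -0.0002
```

Emit:
{"method": "servo_tool", "body": {
  "increments": [
    {"x": -0.2, "y": 0.95, "z": 0, "ax": 0.1, "ay": 0.4, "az": 0, "claw": 1},
    {"x": -0.2, "y": 0.95, "z": 0, "ax": 0.1, "ay": 0.4, "az": 0, "claw": 1},
    {"x": -0.2, "y": 0.95, "z": 0, "ax": 0.1, "ay": 0.4, "az": 0, "claw": 1},
    {"x": -0.2, "y": 0.95, "z": 0, "ax": 0.1, "ay": 0.4, "az": 0, "claw": 1},
    {"x": -0.2, "y": 0.95, "z": 0, "ax": 0.1, "ay": 0.4, "az": 0, "claw": 1}
  ]
}}

```text
clock: 16.85
tcp_pos: [0.4259, 0.2245, 0.1712]
orientation: [0.005, 0.114, 0.993, -0.003]
wrist_force: [1.3, 0.0, -0.3]
finger_gap: 0.0001
```

```bash
python3 -c "
from h import *
jog(.03)"
```

```text
t 16.85 tcp [0.4259 0.2245 0.1712] F [ 1.3  0.  -0.3] gap 0.0001 q [ 0.32  0.17 -0.34  1.06 -0.01  0.55]
shift units [-0.53  4.06 -1.89] turn units [ 0.05  0.07 -0.03] target [0.4127 0.326  0.124 ]
```

Emit:
{"method": "servo_tool", "body": {
  "increments": [
    {"x": -0.1, "y": 0.8, "z": 0, "ax": 0, "ay": 0, "az": 0, "claw": 1},
    {"x": -0.1, "y": 0.8, "z": 0, "ax": 0, "ay": 0, "az": 0, "claw": 1},
    {"x": -0.1, "y": 0.8, "z": -0.3, "ax": 0, "ay": 0, "az": 0, "claw": 1},
    {"x": -0.1, "y": 0.8, "z": -0.7, "ax": 0, "ay": 0, "az": 0, "claw": 1},
    {"x": -0.1, "y": 0.75, "z": -0.8, "ax": 0, "ay": 0, "az": 0, "claw": 1}
  ]
}}

```text
clock: 17.35
tcp_pos: [0.414, 0.3237, 0.1261]
orientation: [0.007, 0.114, 0.993, -0.002]
wrist_force: [0.5, 0.1, -1.0]
finger_gap: 0.0
```

Emit:
{"method": "servo_tool", "body": {
  "increments": [
    {"x": 0, "y": 0, "z": 0, "ax": 0, "ay": 0, "az": 0, "claw": 1}
  ]
}}

```text
clock: 17.45
tcp_pos: [0.4115, 0.3232, 0.1236]
orientation: [0.004, 0.113, 0.994, -0.004]
wrist_force: [-1.2, -0.3, -0.2]
finger_gap: 0.0003
```

```bash
python3 -c "
from h import *
jog(.03)
snap('side','s24',(290,230,390,350),5); snap('top','t24',(170,190,270,290),6)
print((proj('side',[env.get_state()['tcp_pos']+[0,0,-.017],J])-[290,230])*5)
"
```

```text
t 17.45 tcp [0.4115 0.3232 0.1236] F [-1.2 -0.3 -0.2] gap 0.0003 q [ 0.52  0.29 -0.31  0.97 -0.01  0.74]
shift units [0.05 0.11 0.02] turn units [ 0.06  0.05 -0.05] target [0.4127 0.326  0.124 ]
[[236.12070449 368.16753583]
 [232.69432939 398.70616957]]
```

View pics/s24.png

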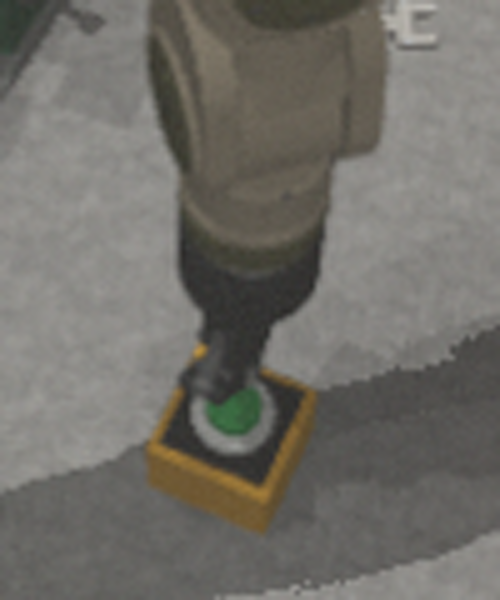

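View pics/t24.png

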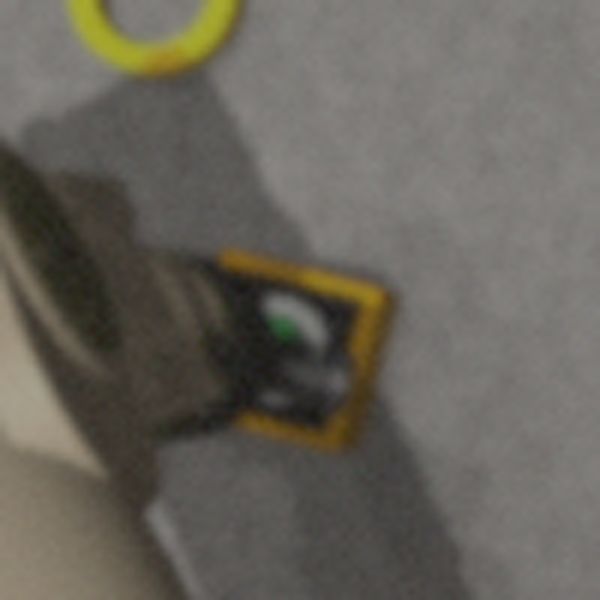

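Tips are over the green button. I descend.

Emit:
{"method": "servo_tool", "body": {
  "increments": [
    {"x": 0.05, "y": 0.11, "z": -0.5, "ax": 0, "ay": 0, "az": 0, "claw": 1},
    {"x": 0, "y": 0, "z": -0.5, "ax": 0, "ay": 0, "az": 0, "claw": 1},
    {"x": 0, "y": 0, "z": -0.2, "ax": 0, "ay": 0, "az": 0, "claw": 1},
    {"x": 0, "y": 0, "z": -0.15, "ax": 0, "ay": 0, "az": 0, "claw": 1}
  ]
}}

```text
clock: 17.95
tcp_pos: [0.4128, 0.3243, 0.0923]
orientation: [0.004, 0.114, 0.993, -0.004]
wrist_force: [-1.2, -1.3, 2.9]
finger_gap: 0.0003
```

Emit:
{"method": "servo_tool", "body": {
  "increments": [
    {"x": 0, "y": 0, "z": -0.1, "ax": 0, "ay": 0, "az": 0, "claw": 1}
  ]
}}

```text
clock: 18.05
tcp_pos: [0.4129, 0.3243, 0.0903]
orientation: [0.005, 0.114, 0.993, -0.004]
wrist_force: [-1.1, -2.2, 3.6]
finger_gap: 0.0001
```

Emit:
{"method": "servo_tool", "body": {
  "increments": [
    {"x": 0, "y": 0, "z": -0.1, "ax": 0, "ay": 0, "az": 0, "claw": 1}
  ]
}}

```text
clock: 18.15
tcp_pos: [0.4131, 0.3246, 0.0882]
orientation: [0.005, 0.114, 0.993, -0.004]
wrist_force: [-2.0, -2.7, 4.8]
finger_gap: 0.0001
```

Emit:
{"method": "servo_tool", "body": {
  "increments": [
    {"x": 0, "y": 0, "z": -0.08, "ax": 0, "ay": 0, "az": 0, "claw": 1}
  ]
}}

```text
clock: 18.25
tcp_pos: [0.4131, 0.3246, 0.0876]
orientation: [0.005, 0.114, 0.994, -0.003]
wrist_force: [-8.0, -7.9, 27.5]
finger_gap: 0.0
```

Emit:
{"method": "servo_tool", "body": {
  "increments": [
    {"x": 0, "y": 0, "z": -0.06, "ax": 0, "ay": 0, "az": 0, "claw": 1}
  ]
}}

```text
clock: 18.35
tcp_pos: [0.4132, 0.3246, 0.0875]
orientation: [0.006, 0.114, 0.994, -0.003]
wrist_force: [-10.8, -8.1, 34.7]
finger_gap: 0.0003
```

Bottomed (force jumped to 35 N). I ease off slightly and hold.

Emit:
{"method": "servo_tool", "body": {
  "increments": [
    {"x": 0, "y": 0, "z": 0.05, "ax": 0, "ay": 0, "az": 0, "claw": 1},
    {"x": 0, "y": 0, "z": 0, "ax": 0, "ay": 0, "az": 0, "claw": 1},
    {"x": 0, "y": 0, "z": 0, "ax": 0, "ay": 0, "az": 0, "claw": 1},
    {"x": 0, "y": 0, "z": 0, "ax": 0, "ay": 0, "az": 0, "claw": 1},
    {"x": 0, "y": 0, "z": 0, "ax": 0, "ay": 0, "az": 0, "claw": 1}
  ]
}}

```text
clock: 18.85
tcp_pos: [0.4131, 0.3246, 0.0879]
orientation: [0.006, 0.114, 0.994, -0.003]
wrist_force: [-5.3, -6.1, 16.6]
finger_gap: -0.0001
```

Emit:
{"method": "servo_tool", "body": {
  "increments": [
    {"x": 0, "y": 0, "z": 0, "ax": 0, "ay": 0, "az": 0, "claw": 1},
    {"x": 0, "y": 0, "z": 0, "ax": 0, "ay": 0, "az": 0, "claw": 1},
    {"x": 0, "y": 0, "z": 0, "ax": 0, "ay": 0, "az": 0, "claw": 1},
    {"x": 0, "y": 0, "z": 0, "ax": 0, "ay": 0, "az": 0, "claw": 1},
    {"x": 0, "y": 0, "z": 0, "ax": 0, "ay": 0, "az": 0, "claw": 1}
  ]
}}

```text
clock: 19.35
tcp_pos: [0.4131, 0.3246, 0.0878]
orientation: [0.005, 0.114, 0.994, -0.003]
wrist_force: [-4.7, -6.1, 17.2]
finger_gap: 0.0
```

Emit:
{"method": "servo_tool", "body": {
  "increments": [
    {"x": 0, "y": 0, "z": 0, "ax": 0, "ay": 0, "az": 0, "claw": 1},
    {"x": 0, "y": 0, "z": 0, "ax": 0, "ay": 0, "az": 0, "claw": 1},
    {"x": 0, "y": 0, "z": 0, "ax": 0, "ay": 0, "az": 0, "claw": 1},
    {"x": 0, "y": 0, "z": 0, "ax": 0, "ay": 0, "az": 0, "claw": 1},
    {"x": 0, "y": 0, "z": 0, "ax": 0, "ay": 0, "az": 0, "claw": 1}
  ]
}}

```text
clock: 19.85
tcp_pos: [0.4131, 0.3246, 0.0878]
orientation: [0.006, 0.114, 0.994, -0.003]
wrist_force: [-6.3, -5.5, 16.5]
finger_gap: -0.0001
```

Emit:
{"method": "servo_tool", "body": {
  "increments": [
    {"x": 0, "y": 0, "z": 0, "ax": 0, "ay": 0, "az": 0, "claw": 1},
    {"x": 0, "y": 0, "z": 0, "ax": 0, "ay": 0, "az": 0, "claw": 1},
    {"x": 0, "y": 0, "z": 0, "ax": 0, "ay": 0, "az": 0, "claw": 1},
    {"x": 0, "y": 0, "z": 0, "ax": 0, "ay": 0, "az": 0, "claw": 1},
    {"x": 0, "y": 0, "z": 0, "ax": 0, "ay": 0, "az": 0, "claw": 1}
  ]
}}

```text
clock: 20.35
tcp_pos: [0.4131, 0.3246, 0.0878]
orientation: [0.006, 0.114, 0.994, -0.003]
wrist_force: [-5.7, -5.0, 17.4]
finger_gap: 0.0002
```

Emit:
{"method": "servo_tool", "body": {
  "increments": [
    {"x": 0, "y": 0, "z": 0, "ax": 0, "ay": 0, "az": 0, "claw": 1},
    {"x": 0, "y": 0, "z": 0, "ax": 0, "ay": 0, "az": 0, "claw": 1},
    {"x": 0, "y": 0, "z": 0, "ax": 0, "ay": 0, "az": 0, "claw": 1},
    {"x": 0, "y": 0, "z": 0, "ax": 0, "ay": 0, "az": 0, "claw": 1},
    {"x": 0, "y": 0, "z": 0, "ax": 0, "ay": 0, "az": 0, "claw": 1}
  ]
}}

```text
clock: 20.85
tcp_pos: [0.4131, 0.3246, 0.0878]
orientation: [0.005, 0.114, 0.994, -0.003]
wrist_force: [-6.3, -5.2, 16.3]
finger_gap: 0.0001
```

Emit:
{"method": "servo_tool", "body": {
  "increments": [
    {"x": 0, "y": 0, "z": 0, "ax": 0, "ay": 0, "az": 0, "claw": 1},
    {"x": 0, "y": 0, "z": 0, "ax": 0, "ay": 0, "az": 0, "claw": 1},
    {"x": 0, "y": 0, "z": 0, "ax": 0, "ay": 0, "az": 0, "claw": 1},
    {"x": 0, "y": 0, "z": 0, "ax": 0, "ay": 0, "az": 0, "claw": 1},
    {"x": 0, "y": 0, "z": 0, "ax": 0, "ay": 0, "az": 0, "claw": 1}
  ]
}}

```text
clock: 21.35
tcp_pos: [0.4131, 0.3246, 0.0878]
orientation: [0.005, 0.114, 0.994, -0.003]
wrist_force: [-4.5, -5.5, 16.5]
finger_gap: 0.0
```

Held 3 s with the tips at z = 0.0708, which is fully down. Release.

Emit:
{"method": "servo_tool", "body": {
  "increments": [
    {"x": 0, "y": 0, "z": 0.5, "ax": 0, "ay": 0, "az": 0, "claw": 1},
    {"x": 0, "y": 0, "z": 1, "ax": 0, "ay": 0, "az": 0, "claw": 1},
    {"x": -0.2, "y": -0.5, "z": 1, "ax": 0, "ay": 0, "az": 0, "claw": 1},
    {"x": -0.2, "y": -0.8, "z": 1, "ax": 0, "ay": 0, "az": 0, "claw": 1},
    {"x": -0.2, "y": -0.8, "z": 1, "ax": 0, "ay": 0, "az": 0, "claw": 1}
  ]
}}

```text
clock: 21.85
tcp_pos: [0.3983, 0.2725, 0.1996]
orientation: [0.005, 0.113, 0.994, -0.003]
wrist_force: [0.7, -0.3, 0.4]
finger_gap: 0.0001
```

Emit:
{"method": "servo_tool", "body": {
  "increments": [
    {"x": 0, "y": -0.8, "z": 0.5, "ax": 0, "ay": 0, "az": 0, "claw": 1},
    {"x": 0, "y": -0.8, "z": 0, "ax": 0, "ay": 0, "az": 0, "claw": 1},
    {"x": 0, "y": -0.5, "z": 0, "ax": 0, "ay": 0, "az": 0, "claw": 1},
    {"x": 0, "y": 0, "z": 0, "ax": 0, "ay": 0, "az": 0, "claw": 1},
    {"x": 0, "y": 0, "z": 0, "ax": 0, "ay": 0, "az": 0, "claw": 1}
  ]
}}

```text
clock: 22.35
tcp_pos: [0.3983, 0.2202, 0.2106]
orientation: [0.005, 0.114, 0.993, -0.003]
wrist_force: [0.3, -0.1, -0.4]
finger_gap: -0.0001
```

```bash
python3 -c "
from h import *
s=env.get_state(); print(s['clock'],s['tcp_pos'],s['wrist_force'])
snap('side','s25'); snap('top','t25'); knob_px('s25'); knob_px('t25')
for n,f in (('side','s25'),('top','t25')):
    a=cv2.imread(f'pics/{n}0.png').astype(int); b=cv2.imread(f'pics/raw_{f}.png').astype(int)
    hb=cv2.cvtColor(b.astype(np.uint8),cv2.COLOR_BGR2HSV)
    for nm,lo,hi in (('tape',(18,120,90),(33,255,255)),):
        m=cv2.inRange(hb,lo,hi); k,l,st,ce=cv2.connectedComponentsWithStats(m); print(n,[(ce[i].round(1).tolist(),int(st[i,4])) for i in range(1,k) if st[i,4]>250])
"
```

```text
22.35 [0.39830751 0.22023043 0.21062402] [ 0.29807221 -0.07400499 -0.38487951]
[([314.0, 209.0], np.int32(21))]
[([333.0, 197.8], np.int32(35))]
side [([335.6, 321.8], 342), ([273.5, 331.5], 399)]
top [([195.4, 187.7], 369), ([602.3, 222.1], 748)]
```

View pics/s25.png

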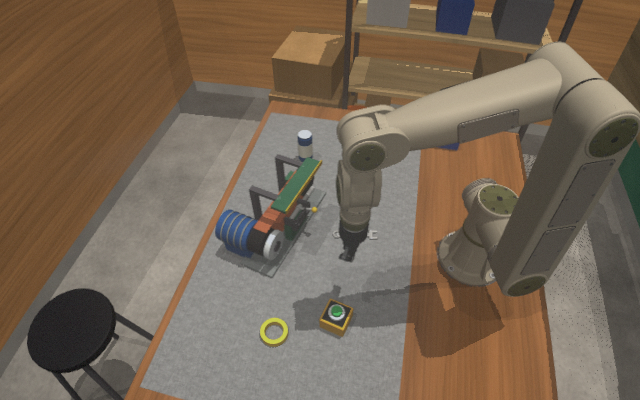

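View pics/t25.png

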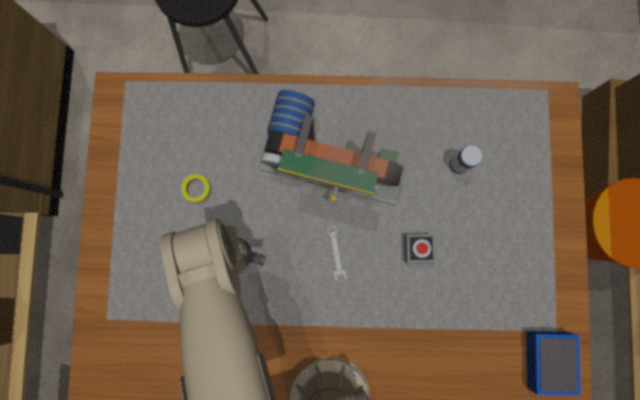

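The knob is parked ((314,209) side, (333,198) top), and the wrench, can and tape stand at their starting pixels. The green button is up at (337,312), and the robot is clear. I hand in.

```bash
python3 -c "
from workcell import env
print(env.hand_in())"
```

```text
the job is handed in; nothing more can be done
None
```

The job is done and handed in at about 22.5 s. The bolt is parked, and the jog button was held fully down for about 3 s and then let go.

- **Bolt:** Two attempts to pinch the knob slipped off, one at 40 N and one at 100 N grip. The handle stayed locked both times. I then used the fingers as an 18–20 mm fork under the ball. With it I lifted the handle to about 0.7 rad, drew the bolt to its stop (the force rose to 13 N there), lowered the handle into the parking notch and pulled clear.
- **Jog button:** The force rose as the button's spring should, then jumped when it bottomed. It briefly reached about 35 N, on the fingers, before I eased off and held at about 17 N. The fingertips stood at z = 0.071 m, which is fully down.
- **Last checks:** The knob sits where 58 mm drawn and 0 rad predict in both views, and it did not move after I let go. The tape roll is within 0.1 pixel of its start. The can and the wrench I checked by eye in the top view, and they look unmoved. The red button was never approached, and the robot touched nothing at the end (wrist force under 0.5 N).
- **Disagreements:** My estimate of the green button's position differed by about 4 mm between the two cameras, which did not matter on a 34 mm button. The gripper's reading of 15–17 mm while pinching the 20 mm ball was never fully explained.

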